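Tare the counter scale and hold a cheese slab ready above its pan

TASK

Zero the empty counter scale first by pressing its tare paddle all the way down to its stop for a moment, then let it come back up. Then pick up the upright slab of cheese, carry it over the little picket divider without touching the divider, and finish while still holding it level and still about 2 cm above the middle of the scale pan, its long side parallel to the pan's long side. Nothing may ever touch the pan, and the other cheese, cup, jar and knife stay where they are; do not put the slab down or let go.

Things in the scene. Friction and masses are not known exactly. Their poses are not given: they have to be found in the camera images.
- slab: The upright slab of hard cheese, pale yellow with thin brown rind on top, bottom and one end: 130 mm long (its x), 40 mm thick (its y), 75 mm high (z), about 0.4 kg. Its flat 40 mm thick sides are the ones to grip from above. It stands on one of two small round boards. Origin: centre of its underside.
- pan_top (a point): Centre of the upper face of the scale's flat steel pan, 71 mm above the table. The pan is 160 mm along this point's x and 220 mm along its y (the long side), with no rim; z is up. The white housing under it is 170 x 220 mm. The paddle is on the -x side.
- paddle_press (a point): Where to press the steel tare paddle: middle of its ribbed upper face, 55 mm from its hinge, about 50 mm above the table and about 155 mm from the pan's centre towards the pan's -x side. The paddle is 68 mm wide (y) and sticks out about 76 mm from the hinge; its tip swings down. The point rides on the paddle and goes down about 16 mm over the full stroke.
- paddle (a joint): Angle of the tare paddle: 0 at rest (level), grows as pressed, rigid stop at 0.30. A spring returns it; it takes about 1.5 N at the press point to start and about 6 N at the stop. It counts as fully down from 0.27.
- fence: Low wooden picket divider fixed between the boards and the scale: 460 mm long (its x), 100 mm high, 60 mm wide over its feet, about 20 mm above them. Origin: middle of its foot, z up.
- wheel: Small whole cheese, grey rind, 120 mm diameter, 55 mm high, standing on the other board. Bystander. Origin: centre of its underside.
- board_a: Round wooden board, 170 mm diameter, 18 mm thick, fixed: the slab and the cheese cubes are on it. Origin: centre of its underside.
- cup: White plastic cup with toothpicks, 66 mm rim diameter, 75 mm high, picks to 90 mm. Bystander. Origin: centre of its underside.
- jar: Amber glass jar, 60 mm diameter, 80 mm high. Bystander. Origin: centre of its underside.
- knife: Cheese knife with a dark wooden handle, 237 mm long, 28 mm wide, lying flat on the table right of the scale. Bystander. Origin: on its underside, where handle and blade meet; blade along its x.
- pan: The scale's steel pan itself, 160 x 220 x 6 mm, must stay untouched. Origin: centre of its underside, 65 mm above the table; axes as at pan_top.
- cube0: Loose 24 mm cheese sample cube beside the slab on its board, near a corner of the slab, clear of the middle of its sides. Bystander. Origin: centre of its underside.
- cube1: Loose 24 mm cheese sample cube beside the slab on its board, near a corner of the slab, clear of the middle of its sides. Bystander. Origin: centre of its underside.
- cube2: Loose 24 mm cheese sample cube beside the slab on its board, near a corner of the slab, clear of the middle of its sides. Bystander. Origin: centre of its underside.
There are look-alikes about, which are no part of the job. Of the things that look like the slab, the largest one is meant.

How it is judged:
By the outcome, as a careful person would: the job done as asked, in the order asked, and still so for the second after the job is handed in, while the arm keeps its last pose, push and grip.
It also fails if it takes over 58 s, if anything falls off the work surface, if the arm or the gripper's body presses on something with over 40 N, if the wrist force passes 120 N, or if a joint passes its speed limit or range.

ROBOT

A 7-joint arm with a two-finger parallel gripper is mounted at the origin on the work surface. World frame = base frame: x ahead of the robot, y to its left, z up, the work surface at z = 0. Lengths are in m, angles in rad, forces in N, time in s.
With the tool pointing down it reaches from about 0.35 to 0.9 m from the base axis. Payload 8.1 kg.
Tool frame: the origin (TCP) lies at the very end of the fingers, on their centre line; the grasp point (between the pads) lies 19 mm behind it (arm.grasp_offset is the distance from the TCP to the grasp point, in m); z points along the fingers, y is the direction in which the jaws open and shut (so a half turn about z gives the same grasp; the last joint's range is limited). The gripper opens to 92 mm and grips with 3 to 60 N. Pads are 19 mm wide; open, the fingers measure 130 mm over their backs; the gripper's body (75 mm by 190 mm) begins 47 mm behind the grasp point.
Start: joints at [1.092, 0.434, 0.025, 1.573, -0.012, 1.134, -0.075], TCP at [0.229, -0.581, 0.227] pointing down, gripper open.
Joint ranges: [-2.62, 2.62], [-0.44, 2.09], [-1.27, 1.32], [0.08, 2.57], [-1.32, 4.46], [0.12, 2], [-2.74, 2.74]. Speed limits (rad/s): [2.22, 2.22, 3.01, 3.01, 3.14, 3.14, 3.14].

INTERFACE

Orientations are given as a rotation vector (axis times angle).
In Python, from cell import arm, eyes, workorder gives the robot as it stands.
- The arm moves only by the shell command python3 -m inch 'ROWS' [FORCE]. ROWS is JSON, a list that holds one entry, the list of rows, each a list of 5 numbers: the closure, from 0 (fully open) to 1 (shut), then the shift along the tool's x, y, z in mm, then the turn about the tool's z in degrees. A call has 1 to 12 rows; each row shifts and turns the pose as measured when the row begins, along the tool's axes as they then stand; what a row does not reach is not made up. A row lasts 1/10 s, in which the tool goes at most 50 mm and 8.59 degrees, less where a joint would pass 70% of its speed; a pose out of reach is approached as far as the arm can. A call with a gripper value outside its range is refused whole. The fingers move at their own pace and stop on an object; FORCE is the grip in N (left out, the last holds). Time passes only in rows, so rows that do not move let the fingers close. It gives the time, the measured TCP pose, the force and the opening at its end, in the units of the state.
- arm.observe(): the state, without advancing time (a new reading comes with each control period).
- eyes.get_image(name): name is "scene" or "side" or "wrist"; returns a dict with "frame" (480x640x3 uint8, blue, green, red), "intrinsics" (3x3 intrinsics, pixels), "rvec" (rotation vector, rad) and "tvec" (3), from world to camera coordinates, as OpenCV has them; the wrist camera has in their place "T_tool_cam" (4x4, takes a point from camera to tool coordinates, whose origin is the TCP and whose axes are the flange's). Camera axes: x right, y down, z forward; pixel columns grow to the right and rows downward; lengths in m; the calibration is good to about 2 mm. A picture is of the moment at which its call begins: read the wrist's pose just before it. There is no depth.
- workorder.sign_off(): hands the job in, once; it reports no verdict.
The state is a dict: "clock": time; "joints": joint angles; "dq": joint speeds; "joint_efforts": joint torques, N m; "position": TCP position; "ee_rot": TCP orientation; "force": force on the tool from outside, world axes, zero at the start; "ft_torque": the same for the moment, N m; "width": opening from 0.0 (shut) to 1.0 (fully open).
Only numpy, scipy, OpenCV 4.12 (cv2) and the standard library are available. Lean on these libraries where they do the work, as an engineer would, in place of code of your own. Each camera call takes 0.05 s, during which the arm holds its last target.

## Working session

There is one attempt and no reset: what is moved stays moved. The work goes in short steps, Python scripts to look and compute and a shell command to move; the robot and the scene stay as the last step left them, time stands still between calls to the robot, and variables do not carry over. Pictures are saved under pics/ and viewed, and the job is handed in when it is done.

```bash
ls; mkdir -p pics; python3 - <<'E'
from cell import arm, eyes
import cv2,numpy as np
s=arm.observe()
for k in s: print(k,np.round(s[k],4))
print(arm.grasp_offset)
for n in ("scene","side","wrist"):
    d=eyes.get_image(n); cv2.imwrite(f"pics/{n}0.png",d["frame"])
    print(n,{k:np.round(v,4).tolist() for k,v in d.items() if k!="frame"})
E
```

```text
pics
clock 0.0
joints [ 1.0924  0.4352  0.025   1.5741 -0.0116  1.134  -0.0751]
dq [0.0006 0.0015 0.0005 0.0001 0.0003 0.0003 0.0003]
joint_efforts [-1.00000e-04 -6.67853e+01  9.85200e-01 -3.14461e+01 -6.05000e-02
  4.27000e-02  2.00000e-04]
position [ 0.2291 -0.5809  0.226 ]
ee_rot [-3.0849e+00 -5.8640e-01  7.0000e-04]
force [ 0.7314 -0.1981 -0.5006]
ft_torque [ 0.0328 -0.0361 -0.0036]
width 0.9995
0.0188
scene {'intrinsics': [[508.4192, 0.0, 317.9003], [0.0, 508.4192, 247.9597], [0.0, 0.0, 1.0]], 'rvec': [1.4593, 1.864, -0.9564], 'tvec': [0.1657, -0.1639, 1.6939]}
side {'intrinsics': [[613.8662, 0.0, 312.4695], [0.0, 613.8662, 239.5581], [0.0, 0.0, 1.0]], 'rvec': [0.6173, -2.7316, 1.016], 'tvec': [0.3665, 0.2394, 1.3282]}
wrist {'intrinsics': [[360.1802, 0.0, 316.9697], [0.0, 360.1802, 240.8388], [0.0, 0.0, 1.0]], 'T_tool_cam': [[0.0001, -0.9586, -0.2846, 0.0772], [1.0, 0.0003, -0.0009, -0.0001], [0.001, -0.2846, 0.9586, -0.1573], [0.0, 0.0, 0.0, 1.0]]}
```

View pics/scene0.png

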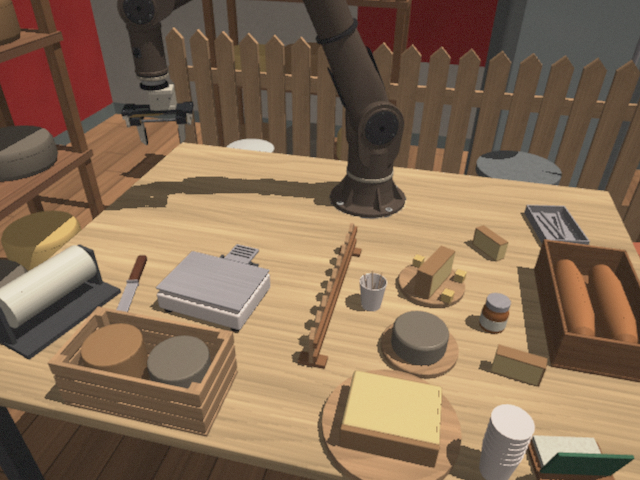

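View pics/side0.png

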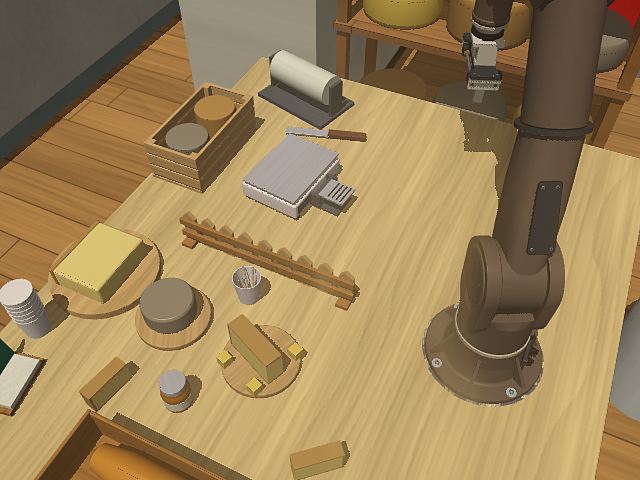

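View pics/wrist0.png

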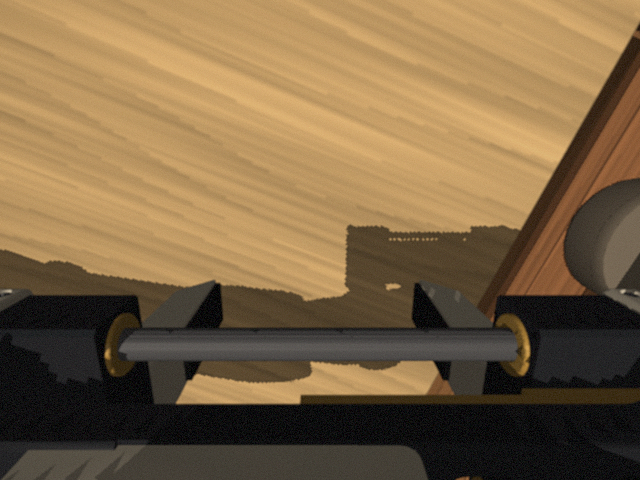

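The scene view shows the scale at about (215,285) with its paddle at (242,255). The fence runs from (352,235) to (315,360), the slab is at (436,270) on its board with 3 cubes, the wheel is at (420,338) and the cup at (372,290). I'll zoom in to get pixel positions.

```bash
cat > h.py <<'E'
import cv2,numpy as np
from cell import arm,eyes
def cam(d): 
    R=cv2.Rodrigues(np.array(d["rvec"],float))[0]; return np.array(d["intrinsics"]),R,np.array(d["tvec"],float).ravel()
def ray(d,uv,z):
    K,R,t=cam(d); c=-R.T@t; v=R.T@np.linalg.inv(K)@np.array([uv[0],uv[1],1.]); return c+v*(z-c[2])/v[2]
def proj(d,P):
    K,R,t=cam(d); p=K@(R@np.array(P,float)+t); return p[:2]/p[2]
def crop(f,x0,y0,x1,y1,s,name):
    c=cv2.resize(f[y0:y1,x0:x1],None,fx=s,fy=s,interpolation=cv2.INTER_CUBIC)
    for u in range((x0+19)//20*20,x1,20): cv2.line(c,((u-x0)*s,0),((u-x0)*s,6),(0,0,255),1); cv2.putText(c,str(u),((u-x0)*s+1,16),0,.35,(0,0,255),1)
    for v in range((y0+19)//20*20,y1,20): cv2.line(c,(0,(v-y0)*s),(6,(v-y0)*s),(0,0,255),1); cv2.putText(c,str(v),(8,(v-y0)*s+4),0,.35,(0,0,255),1)
    cv2.imwrite(name,c)
E
python3 - <<'E'
from h import *
a=cv2.imread("pics/scene0.png");b=cv2.imread("pics/side0.png")
crop(a,150,235,280,335,6,"pics/c1.png")
crop(a,390,240,480,310,8,"pics/c2.png")
crop(b,235,125,365,225,6,"pics/c3.png")
crop(b,205,305,310,405,6,"pics/c4.png")
E
```

```text
(no output)
```

View pics/c1.png

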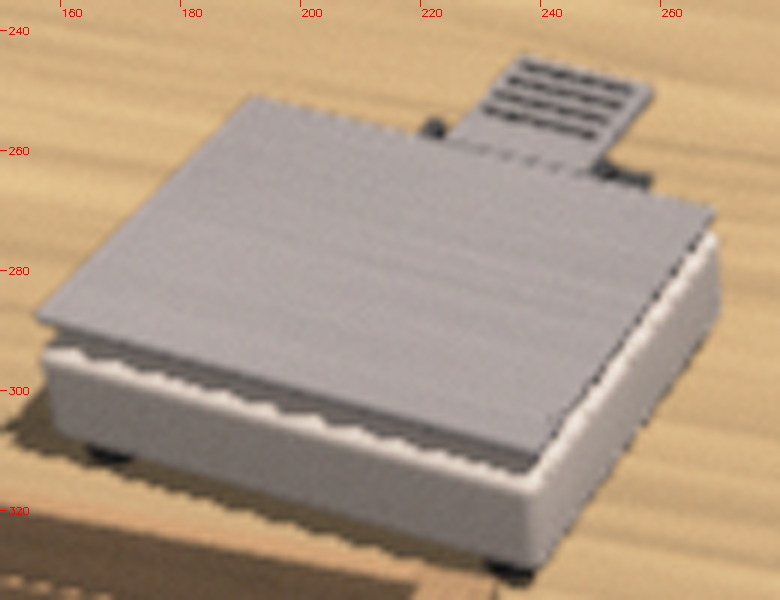

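View pics/c2.png

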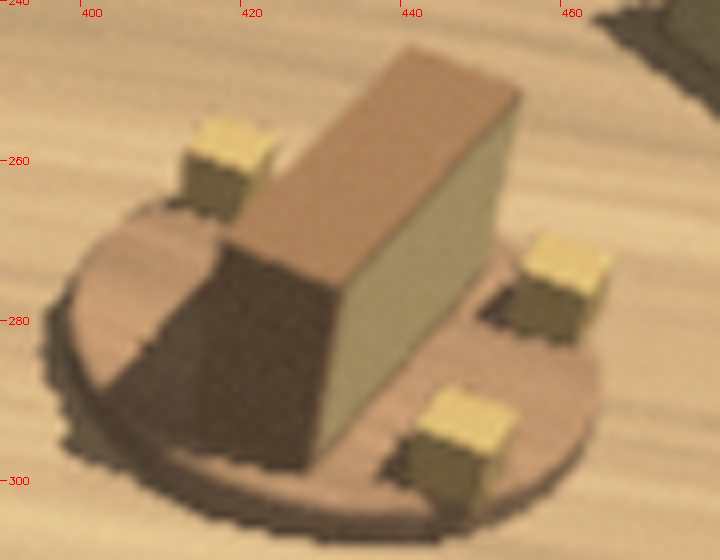

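View pics/c3.png

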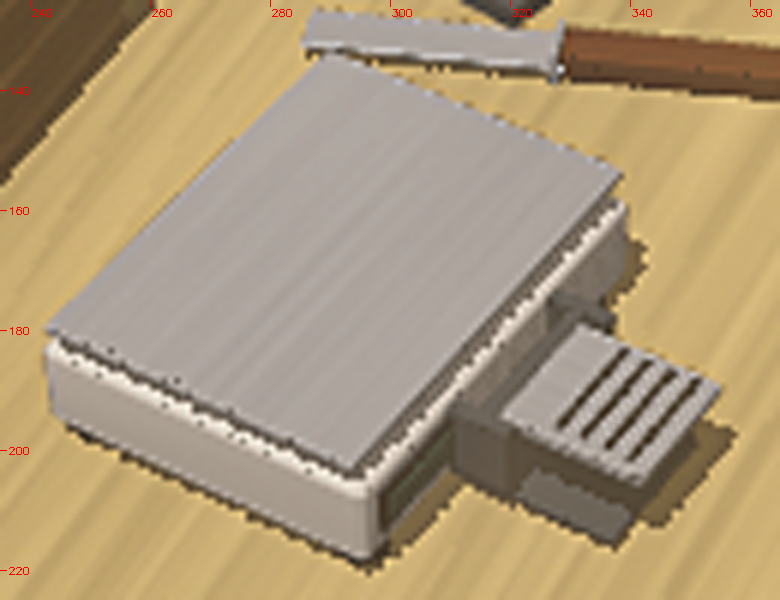

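View pics/c4.png

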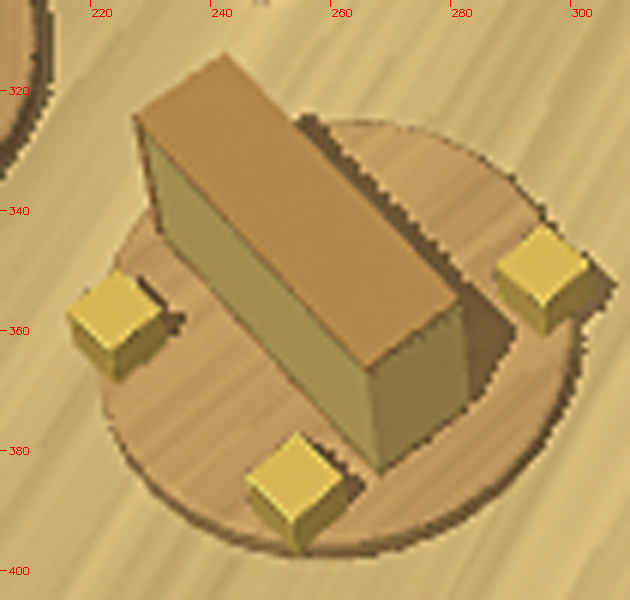

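Zooms: I read the pan corners in scene as (190.5,251), (266.5,270.5), (239,310), (156,287.5), and the slab's top corners as (441,246), (455,251.5), (431.5,276), (417.5,270). The same points are visible in the side view. Next is triangulation.

```bash
python3 - <<'E'
from h import *
np.set_printoptions(precision=4,suppress=True)
S=eyes.get_image("scene");D=eyes.get_image("side")
def grp(n,ds,dd,z):
    A=np.array([ray(S,p,z) for p in ds]); print(n,"scene\n",A[:,:2],"ctr",A.mean(0)[:2],"sides",np.linalg.norm(A-np.roll(A,-1,0),axis=1))
    if dd:
        B=np.array([ray(D,p,z) for p in dd]); print(" side\n",B[:,:2],"ctr",B.mean(0)[:2],"sides",np.linalg.norm(B-np.roll(B,-1,0),axis=1))
        for p,q in zip(ds,dd):
            P=[cam(x) for x in (S,D)]; X=cv2.triangulatePoints(*[K@np.c_[R,t] for K,R,t in P],np.array(p,float),np.array(q,float)).ravel(); print("  tri",X[:3]/X[3])
# order pan: corners scene a=(-x,-y?) ...
grp("pan",[(190.5,251),(266.5,270.5),(239,310),(156,287.5)],[(338,153.5),(293,203),(242,179.5),(288,133.5)],.071)
grp("slab",[(441,246),(455,251.5),(431.5,276),(417.5,270)],[(281,356),(265.5,366.5),(228,324.5),(242.5,314)],.093)
grp("paddle tip",[(237,244),(258,249.5)],[(354,189),(339.5,205.5)],.05)
E
python3 - <<'E'
from h import *
a=cv2.imread("pics/scene0.png");b=cv2.imread("pics/side0.png")
crop(a,295,220,415,370,4,"pics/c5.png")
crop(b,170,200,370,320,4,"pics/c6.png")
E
```

```text
pan scene
 [[ 0.5136 -0.3869]
 [ 0.5431 -0.1711]
 [ 0.6954 -0.1852]
 [ 0.6698 -0.4012]] ctr [ 0.6055 -0.2861] sides [0.2178 0.153  0.2175 0.1569]
 side
 [[ 0.5116 -0.3783]
 [ 0.5372 -0.1618]
 [ 0.6943 -0.1812]
 [ 0.6711 -0.3957]] ctr [ 0.6035 -0.2793] sides [0.218  0.1583 0.2157 0.1604]
  tri [ 0.5134 -0.3849  0.068 ]
  tri [ 0.5399 -0.1696  0.0657]
  tri [ 0.6953 -0.184   0.0696]
  tri [ 0.6717 -0.3985  0.0707]
slab scene
 [[0.3597 0.2408]
 [0.3756 0.2764]
 [0.4927 0.2239]
 [0.4774 0.1898]] ctr [0.4264 0.2327] sides [0.039  0.1283 0.0374 0.1283]
 side
 [[0.3573 0.245 ]
 [0.374  0.2788]
 [0.4904 0.2264]
 [0.4763 0.191 ]] ctr [0.4245 0.2353] sides [0.0376 0.1277 0.0381 0.1306]
  tri [0.3578 0.2425 0.0907]
  tri [0.3743 0.2774 0.0915]
  tri [0.4911 0.2248 0.0912]
  tri [0.4766 0.1902 0.0921]
paddle tip scene
 [[ 0.4253 -0.2948]
 [ 0.4356 -0.2313]] ctr [ 0.4305 -0.2631] sides [0.0643 0.0643]
 side
 [[ 0.4272 -0.2919]
 [ 0.437  -0.2219]] ctr [ 0.4321 -0.2569] sides [0.0707 0.0707]
  tri [ 0.4272 -0.293   0.0503]
  tri [ 0.4378 -0.2274  0.0483]
```

View pics/c5.png

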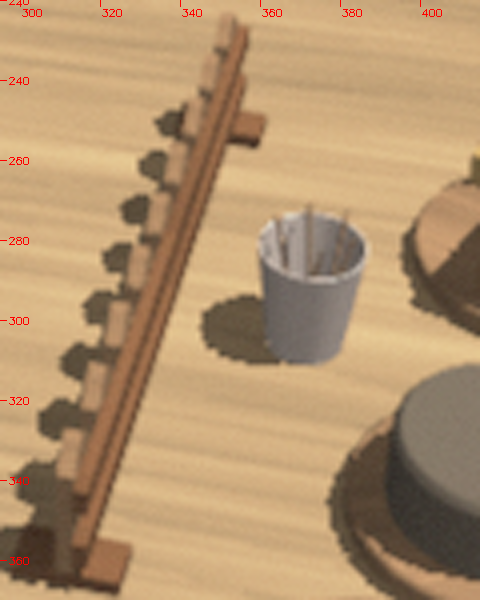

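View pics/c6.png

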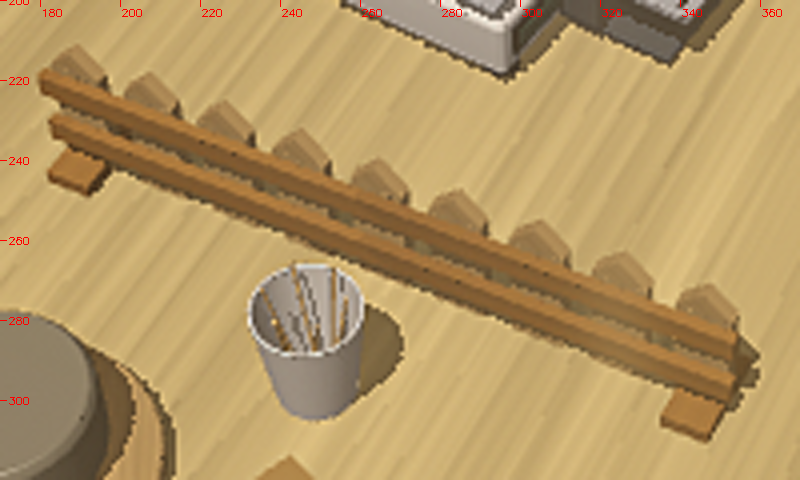

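Triangulation matches the given sizes: pan 217x157 mm at z≈0.069, slab top 129x38 mm at z≈0.092. That gives pan centre ≈(0.605,-0.284) with yaw -6.7°, slab ≈(0.425,0.234) with its long axis at -24°, and press point ≈(0.452,-0.265). I'll move above the paddle.

```bash
cat >> h.py <<'E'
from scipy.spatial.transform import Rotation as Ro
def go(target,yaw=None):
    s=arm.observe(); R=Ro.from_rotvec(s["ee_rot"]).as_matrix(); p=np.array(s["position"])
    y=np.degrees(np.arctan2(R[1,0],R[0,0]))
    print("t %.2f"%s["clock"],"pos",np.round(p,4),"yaw %.2f"%y,"zaxis",np.round(R[:,2],3),"F",np.round(s["force"],2),"w %.3f"%s["width"],"q",np.round(s["joints"],2))
    print("shift mm (tool)",np.round(R.T@(np.array(target)-p)*1000,1), "turn tool z", None if yaw is None else round((y-yaw+180)%360-180,2))
E
python3 -m inch '[[[1,15,-10,0,0],[1,30,-20,0,0],[1,40,-26,0,0],[1,40,-26,0,0],[1,40,-26,0,0],[1,40,-26,0,0],[1,40,-26,0,0],[1,30,-20,0,0],[1,20,-13,0,0],[1,0,0,0,7],[1,0,0,0,7],[1,0,0,0,7]]]' 20
python3 -c "
from h import *
go([.452,-.265,.15],-6.7)"
```

```text
clock: 1.45
position: [0.4426, -0.2675, 0.2256]
ee_rot: [-3.138, -0.014, -0.002]
force: [-0.4, 0.5, 0.3]
width: 0.02
t 1.45 pos [ 0.4426 -0.2675  0.2256] yaw 0.53 zaxis [ 0.001  0.004 -1.   ] F [-0.39  0.53  0.34] w 0.020 q [ 0.5   0.27 -0.07  1.83  0.02  1.05 -1.14]
shift mm (tool) [ 9.3 -2.1 75.6] turn tool z 7.23
```

```bash
python3 -m inch '[[[1,9,-2,0,7],[1,0,0,25,0],[1,0,0,15,0],[1,0,0,0,0]]]' 20
python3 -c "
from h import *
go([.452,-.265,.06],-6.7)
d=eyes.get_image('wrist');cv2.imwrite('pics/w1.png',d['frame'])
d=eyes.get_image('side');crop(d['frame'],230,90,390,230,5,'pics/s1.png')
d=eyes.get_image('scene');crop(d['frame'],150,180,310,320,5,'pics/sc1.png')
"
```

```text
clock: 1.85
position: [0.453, -0.2592, 0.1854]
ee_rot: [-3.131, 0.185, -0.005]
force: [-0.6, 0.1, 0.6]
width: 0.006
t 1.85 pos [ 0.453  -0.2592  0.1854] yaw -6.76 zaxis [ 0.003  0.005 -1.   ] F [-0.56  0.1   0.57] w 0.006 q [ 0.46  0.31 -0.06  1.87  0.01  0.95 -1.28]
shift mm (tool) [ -0.6   6.5 125.4] turn tool z -0.06
```

View pics/w1.png

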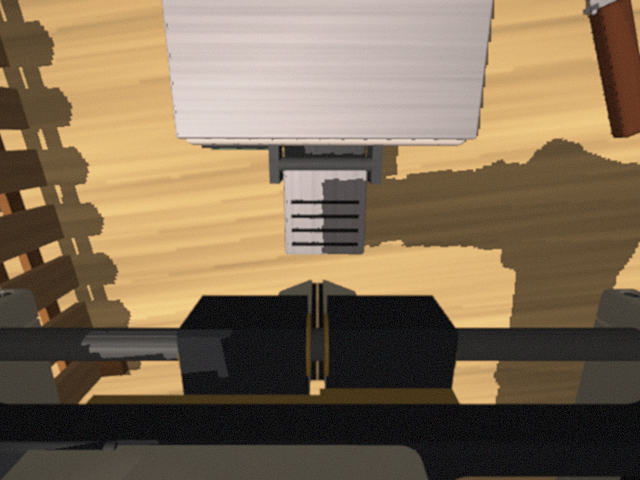

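View pics/s1.png

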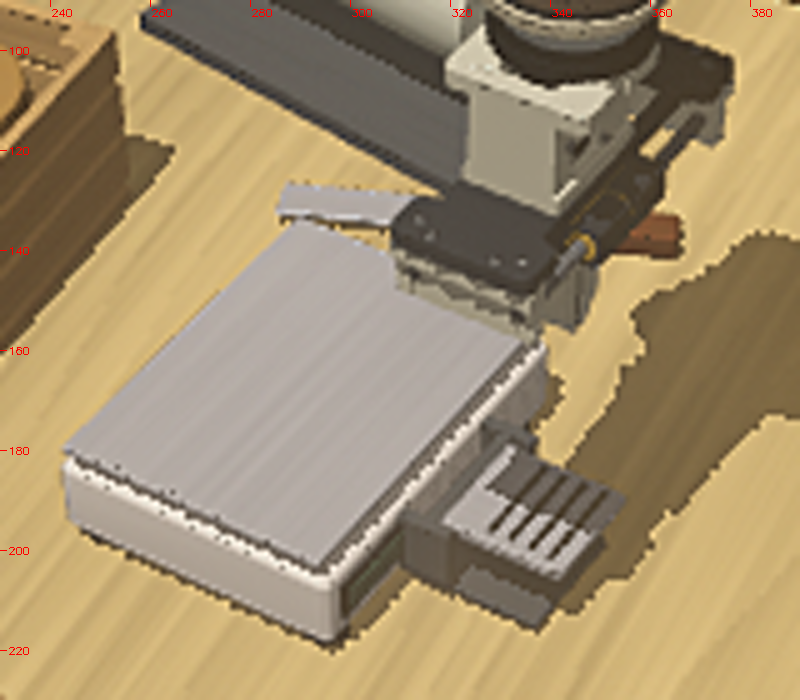

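View pics/sc1.png

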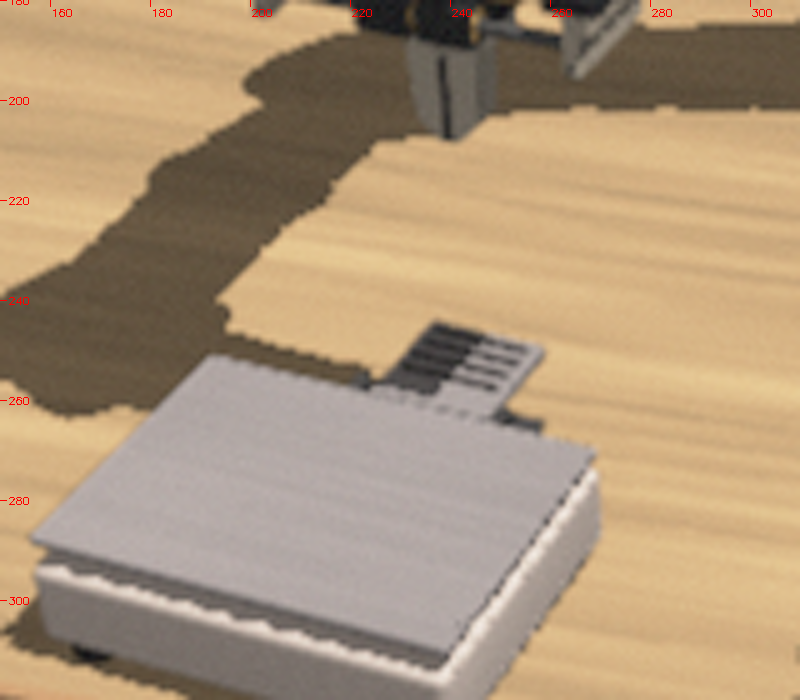

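The wrist view shows the paddle's tip edge at (286..365, 253) and its root at (283..368, 170). The pan's near edge runs from (177,138) to (478,138). I'll cast these to planes.

```bash
cat >> h.py <<'E'
def wray(d,s,uv,z):
    T=np.array(d["T_tool_cam"]);R=Ro.from_rotvec(s["ee_rot"]).as_matrix();p=np.array(s["position"])
    v=R@T[:3,:3]@np.linalg.inv(np.array(d["intrinsics"]))@np.array([uv[0],uv[1],1.]); c=p+R@T[:3,3]
    return c+v*(z-c[2])/v[2]
E
python3 - <<'E'
from h import *
np.set_printoptions(precision=4,suppress=True)
s=arm.observe(); d=eyes.get_image("wrist")
for n,z,ps in (("paddle tip L,R, root L,R",.05,[(286,253),(365,253),(283,170),(368,170)]),("pan near L,R, far-ish L,R",.071,[(177,137),(478,137),(163,0),(494,0)])):
    print(n); A=np.array([wray(d,s,p,z) for p in ps]); print(A[:,:2]); print(np.linalg.norm(A[0]-A[1]), (A[0]+A[1])[:2]/2,(A[2]+A[3])[:2]/2)
e=A[0]-A[1]; print("edge angle",np.degrees(np.arctan2(e[1],e[0])))
m=(A[0]+A[1])/2; u=np.array([e[1],-e[0]])/np.linalg.norm(e[:2]); print("pan ctr",m[:2]+.08*u,m[:2]-.08*u,"press",m[:2]-.075*u)
E
```

```text
paddle tip L,R, root L,R
[[ 0.4367 -0.2305]
 [ 0.4287 -0.2982]
 [ 0.5068 -0.2381]
 [ 0.4987 -0.3063]]
0.06810671313470923 [ 0.4327 -0.2644] [ 0.5028 -0.2722]
pan near L,R, far-ish L,R
[[ 0.5412 -0.1667]
 [ 0.5152 -0.3853]
 [ 0.6281 -0.1772]
 [ 0.6018 -0.3953]]
0.2201833324563819 [ 0.5282 -0.276 ] [ 0.6149 -0.2863]
edge angle 83.21768795389734
pan ctr [ 0.6076 -0.2854] [ 0.4487 -0.2665] press [ 0.4537 -0.2671]
```

The paddle width comes out at 68.1 mm and the pan at 220.2 mm, both exact. Refined values are press (0.4535,-0.267) and pan centre (0.607,-0.285), yaw -6.8°.

```bash
python3 -m inch '[[[1,1,7.5,15,0],[1,0,0,35,0],[1,0,0,35,0],[1,0,0,25,0],[1,0,0,10,0],[1,0,0,0,0]]]' 20
python3 -c "
from h import *
go([.4535,-.267,.053],-6.8)"
```

```text
clock: 2.65
position: [0.4604, -0.2713, 0.0709]
ee_rot: [3.134, -0.189, 0.03]
force: [0.0, 0.3, 0.3]
width: 0.007
t 2.65 pos [ 0.4604 -0.2713  0.0709] yaw -6.89 zaxis [ 0.019 -0.003 -1.   ] F [0.02 0.3  0.33] w 0.007 q [ 0.47  0.47 -0.05  1.98  0.03  0.68 -1.28]
shift mm (tool) [-7.7 -3.5 17.7] turn tool z -0.09
```

```bash
python3 -m inch '[[[1,-4,-2,0,0],[1,-4,-2,0,0],[1,0,0,6,0],[1,0,0,6,0],[1,0,0,4,0],[1,0,0,0,0]]]' 20
python3 -c "
from h import *
go([.4535,-.267,.053],-6.8)"
```

```text
clock: 3.25
position: [0.4554, -0.2675, 0.0584]
ee_rot: [3.13, -0.189, 0.041]
force: [0.2, -0.2, -0.4]
width: 0.009
t 3.25 pos [ 0.4554 -0.2675  0.0584] yaw -6.90 zaxis [ 0.026 -0.007 -1.   ] F [ 0.15 -0.18 -0.4 ] w 0.009 q [ 0.47  0.48 -0.05  2.01  0.03  0.63 -1.29]
shift mm (tool) [-2.1 -0.2  5.3] turn tool z -0.1
```

```bash
python3 -m inch '[[[1,-2,0,4,0],[1,0,0,5,0],[1,0,0,5,0]]]' 20
python3 -c "
from h import *
go([.4535,-.267,.053],-6.8)"
python3 -m inch '[[[1,-1,0,4,0],[1,0,0,4,0]]]' 20
python3 -c "
from h import *
go([.4535,-.267,.036],-6.8)"
```

```text
clock: 3.55
position: [0.454, -0.2676, 0.0439]
ee_rot: [3.13, -0.189, 0.042]
force: [-1.2, 1.7, 4.5]
width: 0.001
t 3.55 pos [ 0.454  -0.2676  0.0439] yaw -6.91 zaxis [ 0.027 -0.007 -1.   ] F [-1.22  1.73  4.52] w 0.001 q [ 0.47  0.5  -0.05  2.02  0.03  0.6  -1.29]
shift mm (tool) [-0.3 -0.5 -9.2] turn tool z -0.11
clock: 3.75
position: [0.4549, -0.2678, 0.0359]
ee_rot: [3.129, -0.188, 0.047]
force: [-4.6, 3.5, 24.6]
width: 0.007
t 3.75 pos [ 0.4549 -0.2678  0.0359] yaw -6.89 zaxis [ 0.03  -0.008 -1.   ] F [-4.58  3.52 24.56] w 0.007 q [ 0.47  0.51 -0.05  2.03  0.04  0.57 -1.29]
shift mm (tool) [-1.5 -0.6 -0.2] turn tool z -0.09
```

The force rose to 24.6 N at z=0.036, about where I expected the stop. I'll hold briefly and look.

```bash
python3 -m inch '[[[1,0,0,0.5,0],[1,0,0,0.5,0],[1,0,0,0.5,0],[1,0,0,0.5,0]]]' 20
python3 -c "
from h import *
go([.4535,-.267,.036],-6.8)
d=eyes.get_image('side');crop(d['frame'],290,120,390,230,6,'pics/s2.png')
go([.4535,-.267,.036],-6.8)
"
```

```text
clock: 4.15
position: [0.455, -0.2678, 0.0363]
ee_rot: [3.129, -0.189, 0.048]
force: [-3.2, 2.4, 13.7]
width: 0.006
t 4.15 pos [ 0.455  -0.2678  0.0363] yaw -6.89 zaxis [ 0.03  -0.008 -1.   ] F [-3.25  2.42 13.67] w 0.006 q [ 0.47  0.51 -0.05  2.03  0.04  0.57 -1.29]
shift mm (tool) [-1.6 -0.6  0.3] turn tool z -0.09
t 4.20 pos [ 0.455  -0.2678  0.0363] yaw -6.89 zaxis [ 0.03  -0.008 -1.   ] F [-4.84  2.34 13.5 ] w 0.005 q [ 0.47  0.51 -0.05  2.03  0.04  0.57 -1.29]
shift mm (tool) [-1.6 -0.6  0.3] turn tool z -0.09
```

View pics/s2.png

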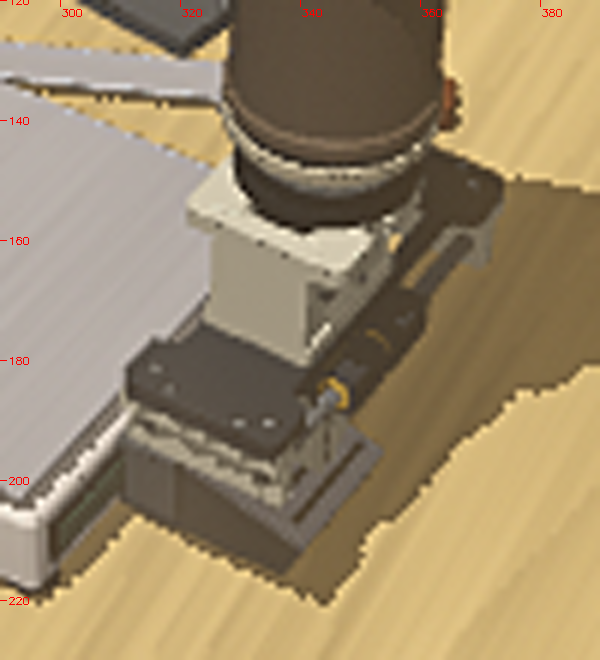

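The paddle is visibly swung fully down at (352,200), and the force is 13.5 N against the 6 N needed at the stop. Now I lift off.

```bash
python3 -m inch '[[[1,0,0,-5,0],[1,0,0,-10,0],[1,0,0,-20,0],[1,0,0,-30,0],[1,0,0,-35,0],[1,0,0,-35,0],[1,0,0,-20,0],[1,0,0,-10,0],[1,0,0,0,0]]]' 20
python3 -c "
from h import *
go([.425,.234,.19],156)
d=eyes.get_image('side');crop(d['frame'],290,120,390,230,6,'pics/s3.png')
"
```

```text
clock: 5.1
position: [0.4489, -0.2659, 0.2075]
ee_rot: [3.13, -0.188, 0.046]
force: [-0.4, 0.4, -0.1]
width: 0.005
t 5.10 pos [ 0.4489 -0.2659  0.2075] yaw -6.88 zaxis [ 0.029 -0.007 -1.   ] F [-0.39  0.43 -0.08] w 0.005 q [ 0.48  0.27 -0.05  1.87  0.01  0.97 -1.27]
shift mm (tool) [ -84.1 -493.5   13.1] turn tool z -162.88
```

View pics/s3.png

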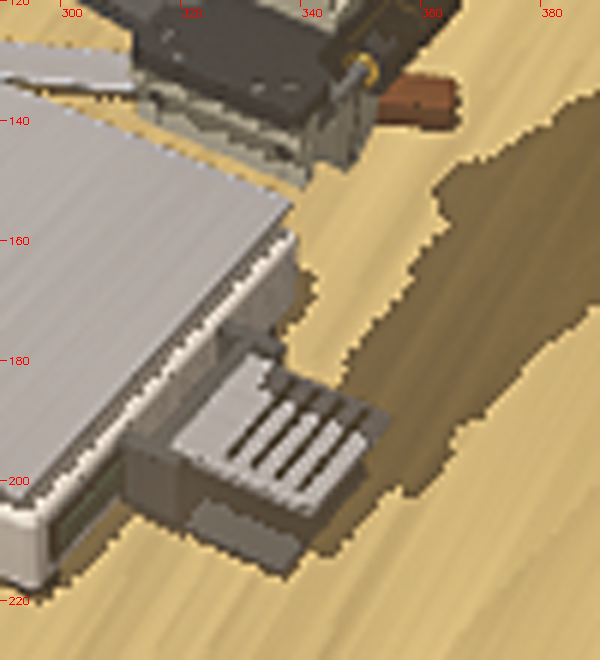

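The paddle has returned to level, with its ribs back where they started. Now I travel to the slab.

```bash
python3 -m inch '[[[0.2,-3,-20,0,0],[0.2,-7,-40,0,0],[0.2,-7,-42,0,0],[0.2,-7,-42,0,0],[0.2,-7,-42,0,0],[0.2,-7,-42,0,0],[0.2,-7,-42,0,0],[0.2,-7,-42,0,0],[0.2,-7,-42,0,0],[0.2,-7,-42,0,0],[0.2,-5,-30,0,0],[0.2,0,0,0,0]]]' 20
python3 -c "
from h import *
go([.425,.234,.19],156)"
python3 -m inch '[[[0.2,0,0,0,-8],[0.2,0,0,0,-8],[0.2,0,0,0,-8],[0.2,0,0,0,-8],[0.2,0,0,0,-8],[0.2,0,0,0,-8],[0.2,0,0,0,-8],[0.2,0,0,0,-8],[0.2,0,0,0,-8],[0.2,0,0,0,-8],[0.2,0,0,0,-8],[0.2,0,0,0,-8]]]'
python3 -c "
from h import *
go([.425,.234,.19],156)"

```

```text
clock: 6.35
position: [0.4197, 0.1802, 0.1854]
ee_rot: [3.129, -0.194, 0.003]
force: [0.4, 0.1, -0.0]
width: 0.799
t 6.35 pos [0.4197 0.1802 0.1854] yaw -7.11 zaxis [ 0.001 -0.006 -1.   ] F [ 0.43  0.15 -0.03] w 0.799 q [-0.23  0.24 -0.36  2.    0.11  0.93 -2.34]
shift mm (tool) [ -1.3 -54.   -4.9] turn tool z -163.11
clock: 7.55
position: [0.4105, 0.1697, 0.168]
ee_rot: [-2.162, -2.265, 0.05]
force: [-0.4, -0.5, -0.0]
width: 0.8
t 7.55 pos [0.4105 0.1697 0.168 ] yaw 92.67 zaxis [-0.029 -0.016 -0.999] F [-0.38 -0.48 -0.03] w 0.800 q [ 0.04  0.31 -0.68  2.    0.23  0.94 -0.71]
shift mm (tool) [ 63.2  16.8 -23.5] turn tool z -63.33
```

```bash

python3 -m inch '[[[0.2,20,0,-10,-8],[0.2,20,0,-10,-8],[0.2,10,0,-10,-8],[0.2,5,0,-10,-8],[0.2,0,0,-5,-8],[0.2,0,0,0,-8],[0.2,0,0,0,-8],[0.2,0,0,0,-7],[0.2,0,0,0,0]]]'
python3 -c "
from h import *
go([.425,.234,.19],156)"

```

```text
clock: 8.45
position: [0.3966, 0.2159, 0.2016]
ee_rot: [-0.583, -3.04, 0.049]
force: [-0.3, -0.4, -0.5]
width: 0.801
t 8.45 pos [0.3966 0.2159 0.2016] yaw 158.23 zaxis [-0.051 -0.023 -0.998] F [-0.25 -0.42 -0.55] w 0.801 q [ 0.15  0.37 -0.96  1.91  0.32  1.09  0.25]
shift mm (tool) [-20.1  27.8   9.7] turn tool z 2.23
```

```bash

python3 -m inch '[[[0.2,-7,9,0,1],[0.2,-7,9,0,1],[0.2,-6,9,0,0],[0.2,0,0,0,0]]]'
python3 -c "
from h import *
go([.425,.234,.19],156)
d=eyes.get_image('wrist');cv2.imwrite('pics/w2.png',d['frame'])"

```

```text
clock: 8.85
position: [0.4283, 0.2329, 0.1975]
ee_rot: [-0.659, -3.022, 0.053]
force: [0.0, -0.3, 0.2]
width: 0.798
t 8.85 pos [0.4283 0.2329 0.1975] yaw 155.36 zaxis [-0.054 -0.023 -0.998] F [ 0.02 -0.34  0.15] w 0.798 q [ 0.09  0.43 -0.92  1.84  0.35  1.12  0.18]
shift mm (tool) [ 3.1 -0.   7.6] turn tool z -0.64
```

View pics/w2.png

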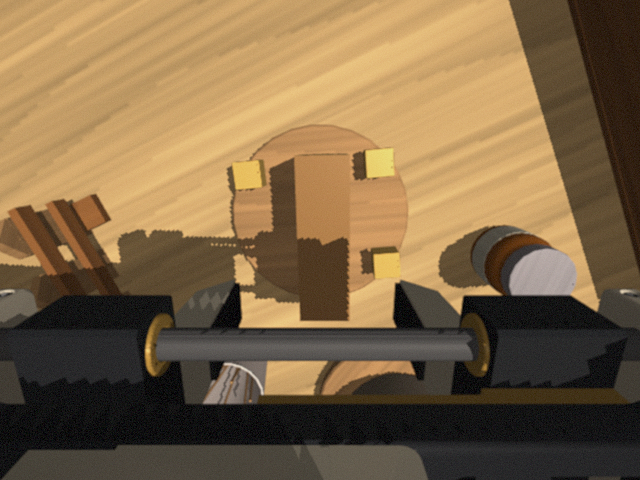

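The slab's top face shows corners at about (295,154), (350,154), (349,320), (301,320). The cubes sit clear of the middle of its sides.

```bash
python3 - <<'E'
from h import *
np.set_printoptions(precision=4,suppress=True)
s=arm.observe(); d=eyes.get_image("wrist")
f=d["frame"][150:325,285:360]; 
A=np.array([wray(d,s,p,.093) for p in [(295,154),(350,154),(349,320),(301,320)]]); print(A[:,:2],A.mean(0)); print(np.linalg.norm(A-np.roll(A,-1,0),axis=1))
for a,b in ((3,0),(2,1)):
    e=A[b]-A[a]; print(np.degrees(np.arctan2(e[1],e[0])))
E
```

```text
[[0.3579 0.2425]
 [0.3742 0.2783]
 [0.4925 0.2267]
 [0.4773 0.1913]] [0.4255 0.2347 0.093 ]
[0.0393 0.1291 0.0385 0.1299]
156.7706151306597
156.42865420521025
```

```bash

python3 -m inch '[[[0.2,1,1,20,-0.5],[0.2,0,0,30,0],[0.2,0,0,20,0],[0.2,0,0,0,0]]]'
python3 -c "
from h import *
go([.4255,.2345,.056],156.2)"

```

```text
clock: 9.35
position: [0.4221, 0.2326, 0.1267]
ee_rot: [-0.643, -3.027, 0.053]
force: [0.1, 0.2, -0.0]
width: 0.797
t 9.35 pos [0.4221 0.2326 0.1267] yaw 155.97 zaxis [-0.052 -0.024 -0.998] F [ 0.09  0.21 -0.02] w 0.797 q [ 0.04  0.5  -0.87  1.94  0.44  0.97  0.11]
shift mm (tool) [-5.   6.1 70.4] turn tool z -0.23
```

```bash

python3 -m inch '[[[0.2,0,0,-30,0],[0.2,0,0,-30,0],[0.2,0,0,0,8],[0.2,0,0,0,8],[0.2,0,0,0,8],[0.2,0,0,0,8],[0.2,0,0,0,8],[0.2,0,0,0,0]]]'
python3 -c "
from h import *
go([.4255,.2345,.17],156.2)"
python3 -m inch '[[[0.2,0,0,0,-4],[0.2,0,0,0,-4],[0.2,0,0,0,-4],[0.2,0,0,0,-4],[0.2,0,0,0,-4],[0.2,0,0,0,-4],[0.2,0,0,0,-4],[0.2,0,0,0,-4],[0.2,0,0,0,-4],[0.2,0,0,0,-4]]]'
python3 -c "
from h import *
go([.4255,.2345,.17],156.2)"

```

```text
clock: 10.15
position: [0.4243, 0.2368, 0.1977]
ee_rot: [-1.678, -2.619, 0.067]
force: [-0.1, 0.2, -0.2]
width: 0.801
t 10.15 pos [0.4243 0.2368 0.1977] yaw 114.69 zaxis [-0.048 -0.02  -0.999] F [-0.11  0.25 -0.2 ] w 0.801 q [-0.03  0.37 -0.75  1.85  0.26  1.08 -0.45]
shift mm (tool) [-2.6  1.6 27.7] turn tool z -41.51
clock: 11.15
position: [0.4238, 0.2391, 0.2063]
ee_rot: [-0.562, -3.053, 0.038]
force: [0.8, 0.1, -0.7]
width: 0.799
t 11.15 pos [0.4238 0.2391 0.2063] yaw 159.09 zaxis [-0.041 -0.017 -0.999] F [ 0.75  0.08 -0.71] w 0.799 q [ 0.09  0.41 -0.94  1.84  0.35  1.12  0.24]
shift mm (tool) [-4.4 -2.6 36.3] turn tool z 2.89
```

```bash

python3 -m inch '[[[0.2,0,0,0,4],[0.2,0,0,0,4],[0.2,0,0,0,4],[0.2,0,0,0,4],[0.2,0,0,0,4],[0.2,0,0,0,4],[0.2,0,0,0,4],[0.2,0,0,0,4],[0.2,0,0,0,4],[0.2,0,0,0,4]]]'
python3 -c "
from h import *
go([.4255,.2345,.17],156.2)"
python3 -m inch '[[[0.2,0,0,0,-4],[0.2,0,0,0,-4],[0.2,0,0,0,-4],[0.2,0,0,0,-4],[0.2,0,0,0,-4],[0.2,0,0,0,-4],[0.2,0,0,0,-4],[0.2,0,0,0,-4],[0.2,0,0,0,-4],[0.2,0,0,0,-4]]]'
python3 -c "
from h import *
go([.4255,.2345,.17],156.2)"

```

```text
clock: 12.15
position: [0.4231, 0.2407, 0.2139]
ee_rot: [-1.543, -2.707, 0.048]
force: [0.7, -0.2, -0.1]
width: 0.798
t 12.15 pos [0.4231 0.2407 0.2139] yaw 120.62 zaxis [-0.037 -0.014 -0.999] F [ 0.67 -0.21 -0.11] w 0.798 q [-0.01  0.35 -0.78  1.84  0.26  1.1  -0.35]
shift mm (tool) [-6.8  0.6 43.8] turn tool z -35.58
clock: 13.15
position: [0.4222, 0.2426, 0.222]
ee_rot: [-0.408, -3.086, 0.026]
force: [-0.2, 0.2, -0.2]
width: 0.801
t 13.15 pos [0.4222 0.2426 0.222 ] yaw 164.93 zaxis [-0.031 -0.012 -0.999] F [-0.19  0.22 -0.2 ] w 0.801 q [ 0.11  0.4  -0.97  1.82  0.34  1.14  0.33]
shift mm (tool) [-6.7 -6.  51.9] turn tool z 8.73
```

```bash

python3 -m inch '[[[0.2,-2,-2,0,3],[0.2,-2,-2,0,3],[0.2,-2,-2,0,3],[0.2,0,0,12,0],[0.2,0,0,12,0],[0.2,0,0,12,0],[0.2,0,0,12,0],[0.2,0,0,12,0],[0.2,0,0,12,0]]]'
python3 -c "
from h import *
go([.4255,.2345,.12],156.2)"

```

```text
clock: 14.05
position: [0.4233, 0.2352, 0.148]
ee_rot: [-0.607, -3.056, 0.025]
force: [0.8, 0.3, 0.2]
width: 0.8
t 14.05 pos [0.4233 0.2352 0.148 ] yaw 157.50 zaxis [-0.028 -0.011 -1.   ] F [0.78 0.3  0.19] w 0.800 q [ 0.06  0.46 -0.89  1.93  0.41  0.98  0.15]
shift mm (tool) [-2.9  0.8 27.9] turn tool z 1.3
```

```bash

python3 -m inch '[[[0.2,-1,0.5,6,0.7],[0.2,-1,0.5,12,0.7],[0.2,-1,0,12,0],[0.2,0,0,12,0],[0.2,0,0,6,0],[0.2,0,0,0,0]]]'
python3 -c "
from h import *
go([.4255,.2345,.056],156.2)"

```

```text
clock: 14.65
position: [0.4242, 0.2339, 0.0933]
ee_rot: [-0.646, -3.045, 0.028]
force: [-0.6, -0.2, 0.0]
width: 0.798
t 14.65 pos [0.4242 0.2339 0.0933] yaw 156.04 zaxis [-0.031 -0.012 -0.999] F [-0.57 -0.17  0.  ] w 0.798 q [ 0.    0.53 -0.83  1.99  0.49  0.87  0.06]
shift mm (tool) [-1.8  2.  37.3] turn tool z -0.16
```

```bash

python3 -m inch '[[[0.2,-2,1.5,6,0],[0.2,-1,0.5,10,0],[0.2,0,0,10,0],[0.2,0,0,7,0],[0.2,0,0,3,0],[0.2,0,0,0,0]]]'
python3 -c "
from h import *
go([.4255,.2345,.056],156.2)
d=eyes.get_image('side');crop(d['frame'],190,240,340,400,4,'pics/s4.png')
d=eyes.get_image('wrist');cv2.imwrite('pics/w3.png',d['frame'])"

```

```text
clock: 15.25
position: [0.4274, 0.2345, 0.0545]
ee_rot: [-0.646, -3.046, 0.027]
force: [-0.1, 0.2, 1.0]
width: 0.801
t 15.25 pos [0.4274 0.2345 0.0545] yaw 156.03 zaxis [-0.03  -0.011 -0.999] F [-0.1   0.16  1.03] w 0.801 q [-0.04  0.59 -0.78  2.01  0.56  0.8   0.01]
shift mm (tool) [ 1.7 -0.8 -1.4] turn tool z -0.17
```

View pics/s4.png

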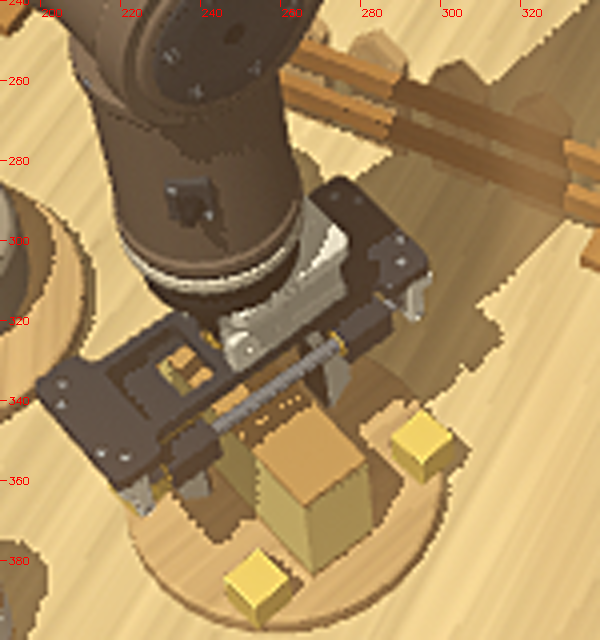

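View pics/w3.png

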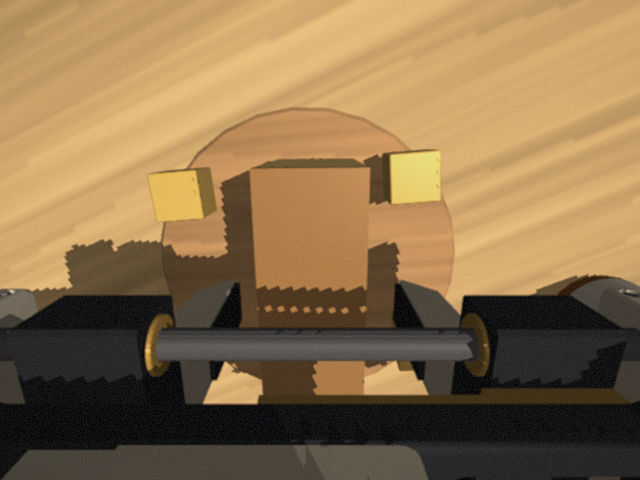

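The fingers straddle the slab: its top spans columns 250–368 and the pads sit at 238 and 395. The tips are above the cubes. I'll close.

```bash

python3 -m inch '[[[0.4,1,-0.8,0,0],[0.5,0,0,0,0],[0.6,0,0,0,0],[0.8,0,0,0,0],[0.8,0,0,0,0],[0.8,0,0,0,0]]]' 40
python3 -c "
from h import *
go([.4255,.2345,.056],156.2)"

```

```text
clock: 15.95
position: [0.4268, 0.2345, 0.0562]
ee_rot: [-0.647, -3.048, 0.025]
force: [-0.4, 1.0, -1.8]
width: 0.433
t 15.95 pos [0.4268 0.2345 0.0562] yaw 156.02 zaxis [-0.028 -0.01  -1.   ] F [-0.35  0.96 -1.83] w 0.433 q [-0.03  0.58 -0.78  2.02  0.55  0.8   0.01]
shift mm (tool) [ 1.1 -0.5  0.2] turn tool z -0.18
```

The opening is 39.8 mm, so the slab is gripped. I lift.

```bash

python3 -m inch '[[[0.8,0,0,-4,0],[0.8,0,0,-8,0],[0.8,0,0,-12,0],[0.8,0,0,-15,0],[0.8,0,0,-15,0],[0.8,0,0,-20,0],[0.8,0,0,-20,0],[0.8,0,0,-20,0],[0.8,0,0,-20,0],[0.8,0,0,-12,0],[0.8,0,0,-6,0],[0.8,0,0,0,0]]]' 40
python3 -c "
from h import *
go([.607,-.285,.21],83.2)
d=eyes.get_image('side');crop(d['frame'],190,190,340,400,3,'pics/s5.png')"

```

```text
clock: 17.15
position: [0.4287, 0.2355, 0.22]
ee_rot: [-0.643, -3.047, 0.027]
force: [0.4, -0.5, -4.7]
width: 0.43
t 17.15 pos [0.4287 0.2355 0.22  ] yaw 156.17 zaxis [-0.03  -0.011 -0.999] F [ 0.38 -0.46 -4.66] w 0.430 q [ 0.11  0.39 -0.93  1.83  0.33  1.13  0.22]
shift mm (tool) [-373.5 -404.    10.6] turn tool z 72.97
```

View pics/s5.png

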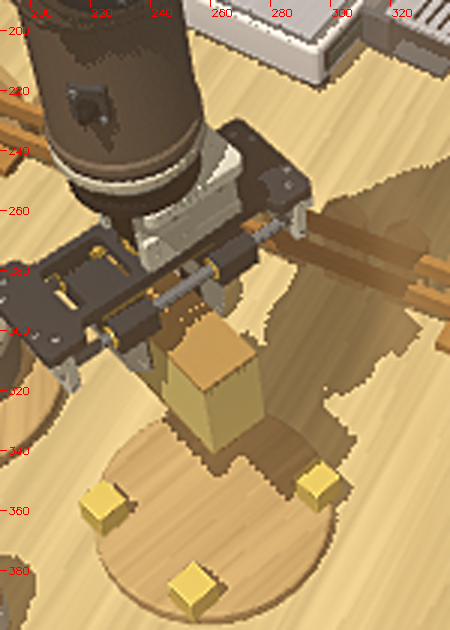

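The slab is lifted cleanly and the cubes haven't moved. Next I turn in place, high above everything.

```bash

python3 -m inch '[[[0.8,0,0,0,2],[0.8,0,0,0,5],[0.8,0,0,0,5],[0.8,0,0,0,5],[0.8,0,0,0,5],[0.8,0,0,0,5],[0.8,0,0,0,5],[0.8,0,0,0,5],[0.8,0,0,0,5],[0.8,0,0,0,5],[0.8,0,0,0,5],[0.8,0,0,0,3]]]' 40
python3 -c "
from h import *
go([.607,-.285,.21],83.2)"

```

```text
clock: 18.4
position: [0.4217, 0.23, 0.2061]
ee_rot: [-2.021, -2.371, 0.079]
force: [-0.8, 0.5, -4.8]
width: 0.435
t 18.40 pos [0.4217 0.23   0.2061] yaw 99.11 zaxis [-0.052 -0.022 -0.998] F [-0.81  0.5  -4.77] w 0.435 q [-0.06  0.34 -0.69  1.86  0.22  1.09 -0.68]
shift mm (tool) [-537.8  101.5   -2. ] turn tool z 15.91
```

```bash

python3 -m inch '[[[0.8,-10,2,-3,0],[0.8,-20,4,-3,0],[0.8,-25,5,-3,1],[0.8,-25,5,-3,1],[0.8,-25,5,-3,1],[0.8,-25,5,-3,1],[0.8,-25,5,-3,1],[0.8,-25,5,-3,1],[0.8,-25,5,-2,1],[0.8,-25,5,-2,1]]]' 40
python3 -c "
from h import *
go([.607,-.285,.21],83.2)"

```

```text
clock: 19.4
position: [0.4932, -0.0056, 0.2304]
ee_rot: [-2.159, -2.24, 0.1]
force: [0.0, 0.2, -4.4]
width: 0.434
t 19.40 pos [ 0.4932 -0.0056  0.2304] yaw 92.17 zaxis [-0.065 -0.026 -0.998] F [ 0.02  0.21 -4.36] w 0.434 q [ 0.34  0.32 -0.57  1.79  0.2   1.16 -0.27]
shift mm (tool) [-282.9  104.7   20.3] turn tool z 8.97
```

```bash

python3 -m inch '[[[0.8,-25,9,1,0.5],[0.8,-25,9,1,0.5],[0.8,-25,9,1,0.5],[0.8,-25,9,1,0.5],[0.8,-25,9,1,0.5],[0.8,-25,9,1,0.5],[0.8,-25,9,0,0.5],[0.8,-25,9,0,0.5],[0.8,-25,9,0,0.5],[0.8,-20,8,0,0.5],[0.8,-10,4,0,0.5],[0.8,0,0,0,0.5]]]' 40
python3 -c "
from h import *
go([.607,-.285,.21],83.2)"

```

```text
clock: 20.6
position: [0.5797, -0.2872, 0.2148]
ee_rot: [-2.258, -2.124, 0.123]
force: [0.2, -0.6, -4.9]
width: 0.434
t 20.60 pos [ 0.5797 -0.2872  0.2148] yaw 86.57 zaxis [-0.084 -0.026 -0.996] F [ 0.22 -0.64 -4.87] w 0.434 q [ 0.6   0.56 -0.41  1.44  0.27  1.27  0.09]
shift mm (tool) [ 4.  27.4  2.4] turn tool z 3.37
```

The tool has tilted to about 5° during transport, with the drift correlating with z-sag, so I need to level it before lowering. First I check whether it drifts while idle, then test turns.

```bash

python3 -m inch '[[[0.8,0,0,0,0],[0.8,0,0,0,0],[0.8,0,0,0,0],[0.8,0,0,0,0],[0.8,0,0,0,0]]]' 40
python3 -c "
from h import *
go([.607,-.285,.21],83.2)"
python3 -m inch '[[[0.8,0,4,0,0],[0.8,0,4,0,0],[0.8,0,4,0,0],[0.8,0,4,0,0],[0.8,0,4,0,0]]]' 40
python3 -c "
from h import *
go([.607,-.285,.21],83.2)"

```

```text
clock: 21.1
position: [0.5791, -0.2822, 0.2147]
ee_rot: [-2.249, -2.13, 0.121]
force: [-0.2, -0.4, -3.6]
width: 0.435
t 21.10 pos [ 0.5791 -0.2822  0.2147] yaw 86.95 zaxis [-0.085 -0.024 -0.996] F [-0.17 -0.43 -3.58] w 0.435 q [ 0.6   0.56 -0.42  1.44  0.27  1.27  0.09]
shift mm (tool) [-1.2 28.4  2.3] turn tool z 3.75
clock: 21.6
position: [0.6008, -0.2828, 0.2134]
ee_rot: [-2.249, -2.132, 0.121]
force: [-0.2, -0.4, -4.1]
width: 0.432
t 21.60 pos [ 0.6008 -0.2828  0.2134] yaw 87.00 zaxis [-0.084 -0.024 -0.996] F [-0.23 -0.4  -4.14] w 0.432 q [ 0.58  0.59 -0.41  1.39  0.28  1.29  0.08]
shift mm (tool) [-1.8  6.6  2.9] turn tool z 3.8
```

```bash

python3 -m inch '[[[0.8,0,0,0,4],[0.8,0,0,0,4],[0.8,0,0,0,4],[0.8,0,0,0,4],[0.8,0,0,0,4]]]' 40
python3 -c "
from h import *
go([.607,-.285,.21],83.2)"
python3 -m inch '[[[0.8,0,0,0,-4],[0.8,0,0,0,-4],[0.8,0,0,0,-4],[0.8,0,0,0,-4],[0.8,0,0,0,-4]]]' 40
python3 -c "
from h import *
go([.607,-.285,.21],83.2)"

```

```text
clock: 22.1
position: [0.6028, -0.2826, 0.2122]
ee_rot: [-2.605, -1.701, 0.13]
force: [0.4, -0.1, -3.7]
width: 0.437
t 22.10 pos [ 0.6028 -0.2826  0.2122] yaw 66.39 zaxis [-0.085 -0.023 -0.996] F [ 0.37 -0.08 -3.67] w 0.437 q [ 0.53  0.58 -0.33  1.39  0.23  1.28 -0.25]
shift mm (tool) [-0.4  5.   1.9] turn tool z -16.81
clock: 22.6
position: [0.6044, -0.2823, 0.2116]
ee_rot: [-2.25, -2.128, 0.12]
force: [0.0, -0.7, -5.2]
width: 0.432
t 22.60 pos [ 0.6044 -0.2823  0.2116] yaw 86.89 zaxis [-0.085 -0.023 -0.996] F [ 0.04 -0.7  -5.16] w 0.432 q [ 0.57  0.6  -0.41  1.38  0.28  1.3   0.08]
shift mm (tool) [-2.5  2.9  1.4] turn tool z 3.69
```

```bash

python3 -m inch '[[[0.8,0,0,-10,0],[0.8,0,0,-10,0],[0.8,0,0,-10,0],[0.8,0,0,-10,0],[0.8,0,0,-10,0]]]' 40
python3 -c "
from h import *
go([.607,-.285,.21],83.2)"
python3 -m inch '[[[0.8,0,0,40,0],[0.8,0,0,35,0],[0.8,0,0,0,0]]]' 40
python3 -c "
from h import *
go([.607,-.285,.21],83.2)"

```

```text
clock: 23.1
position: [0.6092, -0.2811, 0.2647]
ee_rot: [-2.254, -2.123, 0.121]
force: [0.1, -0.0, -4.1]
width: 0.435
t 23.10 pos [ 0.6092 -0.2811  0.2647] yaw 86.65 zaxis [-0.086 -0.022 -0.996] F [ 0.13 -0.01 -4.14] w 0.435 q [ 0.57  0.57 -0.41  1.29  0.26  1.41  0.09]
shift mm (tool) [-2.6  2.6 54.8] turn tool z 3.45
clock: 23.4
position: [0.6063, -0.2831, 0.1947]
ee_rot: [-2.262, -2.127, 0.114]
force: [-0.5, 0.9, -4.4]
width: 0.435
t 23.40 pos [ 0.6063 -0.2831  0.1947] yaw 86.56 zaxis [-0.077 -0.025 -0.997] F [-0.51  0.9  -4.42] w 0.435 q [ 0.57  0.61 -0.41  1.41  0.28  1.25  0.06]
shift mm (tool) [ -2.3  -0.3 -15.2] turn tool z 3.36
```

```bash

python3 -c "
from h import *
d=eyes.get_image('side');cv2.imwrite('pics/side6.png',d['frame']);crop(d['frame'],220,60,370,210,5,'pics/s6.png')
d=eyes.get_image('scene');cv2.imwrite('pics/scene6.png',d['frame']);crop(d['frame'],140,170,290,320,5,'pics/sc6.png')
"

```

```text
(no output)
```

View pics/s6.png

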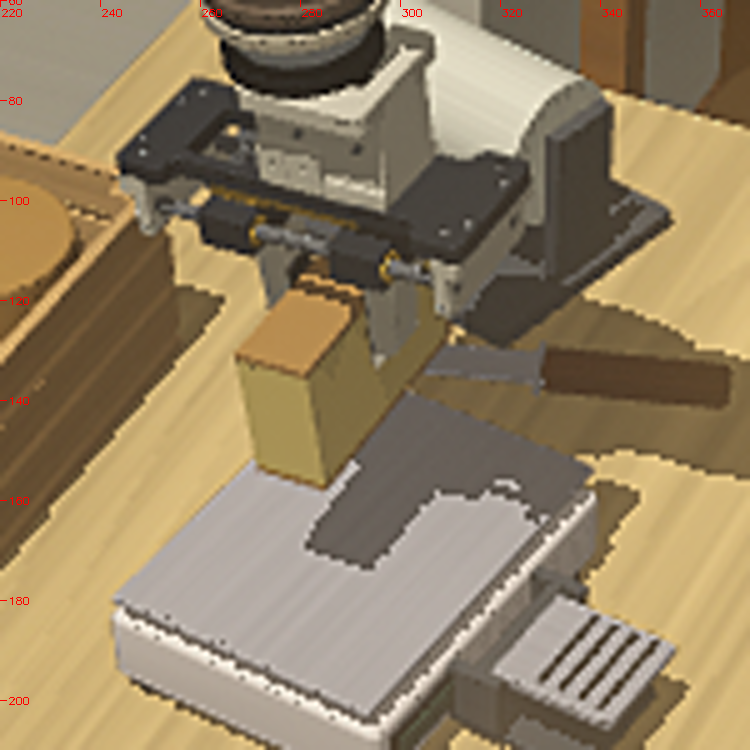

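View pics/sc6.png

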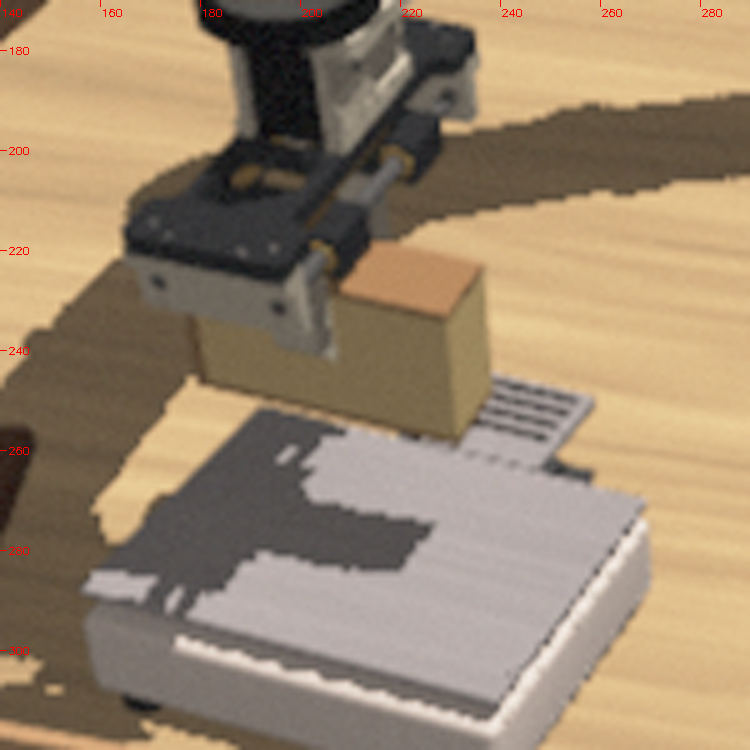

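```bash
cat >> h.py <<'E'
def tri(S,D,p,q):
    P=[cam(x) for x in (S,D)]; X=cv2.triangulatePoints(*[K@np.c_[R,t] for K,R,t in P],np.array(p,float),np.array(q,float)).ravel(); return X[:3]/X[3]
E
python3 - <<'E'
from h import *
np.set_printoptions(precision=4,suppress=True)
S=eyes.get_image("scene");D=eyes.get_image("side")
a=tri(S,D,(229.4,233),(267,131));b=tri(S,D,(236.8,223),(281.6,135));c=tri(S,D,(232,258),(271.6,153));e=tri(S,D,(238,249),(285,157.4))
print(a,b,c,e); print("up",a-c,b-e,"across",a-b,c-e)
# predicted corners under: slab level vs. rotated with tool since grasp
s=arm.observe();R=Ro.from_rotvec(s["ee_rot"]).as_matrix();p=s["position"]
Rg=Ro.from_rotvec([-0.647,-3.048,0.025]).as_matrix();pg=np.array([.4268,.2345,.0562])
y=np.radians(156.2);Rs=np.array([[np.cos(y),-np.sin(y),0],[np.sin(y),np.cos(y),0],[0,0,1]]);ps=np.array([.4255,.2345,.018])
def show(n,Rr,pr):
    W=R@Rr;o=p+R@pr; print(n,"slab up",W[:,2],"long",W[:,0],"bottom ctr",o)
    for lx in(.065,-.065):
      for ly in(.02,-.02):
        for z in(0,.075):
            X=o+W@np.array([lx,ly,z]); print("  ",(lx,ly,z),X,"S",proj(S,X),"D",proj(D,X))
show("level at grasp",Rg.T@Rs,Rg.T@(ps-pg))
E
```

```text
[ 0.629  -0.2182  0.2265] [ 0.5891 -0.2168  0.2287] [ 0.6234 -0.2216  0.1559] [ 0.5861 -0.2215  0.1554]
up [0.0056 0.0034 0.0706] [0.003  0.0047 0.0732] across [ 0.0399 -0.0014 -0.0021] [ 0.0373 -0.      0.0005]
level at grasp slab up [0.0485 0.0506 0.9975] long [ 0.0557  0.997  -0.0533] bottom ctr [ 0.6075 -0.2842  0.1621]
   (0.065, 0.02, 0) [ 0.5911 -0.2182  0.1595] S [238.7063 249.2501] D [282.6147 156.1424]
   (0.065, 0.02, 0.075) [ 0.5948 -0.2144  0.2344] S [237.1489 222.7871] D [279.0871 132.664 ]
   (0.065, -0.02, 0) [ 0.631  -0.2205  0.1577] S [231.4317 259.6941] D [268.791 151.575]
   (0.065, -0.02, 0.075) [ 0.6347 -0.2167  0.2325] S [229.5212 232.9423] D [264.7525 128.1453]
   (-0.065, 0.02, 0) [ 0.5839 -0.3478  0.1665] S [187.6095 237.1419] D [308.2935 124.4053]
   (-0.065, 0.02, 0.075) [ 0.5875 -0.344   0.2413] S [184.016  210.7774] D [305.9026 100.7852]
   (-0.065, -0.02, 0) [ 0.6238 -0.3501  0.1646] S [179.1655 247.0417] D [294.8382 120.3205]
   (-0.065, -0.02, 0.075) [ 0.6274 -0.3463  0.2395] S [175.1231 220.375 ] D [291.9627  96.7664]
```

Triangulated edges and the tool pose agree: the slab leans about 4°, with up ≈ (0.055, 0.05, 1). A fast descent corrects the x part by about +0.009, and slow moves don't disturb it. I'll test combined fast moves for the y part, staying high.

```bash

python3 -m inch '[[[0.8,0,0,-12,0],[0.8,0,0,-12,0],[0.8,0,0,-12,0],[0.8,0,0,-12,0],[0.8,0,0,-12,0],[0.8,0,0,-6,0]]]' 40
python3 -c "
from h import *
go([.607,-.285,.26],83.2)"
python3 -m inch '[[[0.8,-30,0,30,0],[0.8,-30,0,30,0],[0.8,0,0,0,0]]]' 40
python3 -c "
from h import *
go([.607,-.285,.26],83.2)"

```

```text
clock: 24.2
position: [0.6169, -0.2813, 0.2781]
ee_rot: [-2.273, -2.138, 0.101]
force: [0.2, 0.5, -4.9]
width: 0.436
t 24.20 pos [ 0.6169 -0.2813  0.2781] yaw 86.56 zaxis [-0.06  -0.03  -0.998] F [ 0.16  0.52 -4.95] w 0.436 q [ 0.56  0.56 -0.42  1.28  0.26  1.4   0.09]
shift mm (tool) [-3.6 -8.6 18.8] turn tool z 3.36
clock: 24.5
position: [0.6121, -0.3435, 0.2228]
ee_rot: [-2.274, -2.146, 0.096]
force: [-1.3, -1.5, -5.3]
width: 0.427
t 24.50 pos [ 0.6121 -0.3435  0.2228] yaw 86.73 zaxis [-0.054 -0.032 -0.998] F [-1.35 -1.51 -5.35] w 0.427 q [ 0.63  0.62 -0.4   1.3   0.28  1.31  0.16]
shift mm (tool) [ 56.8 -10.4 -38.7] turn tool z 3.53
```

```bash

python3 -m inch '[[[0.8,30,0,0,0],[0.8,30,0,0,0],[0.8,0,0,0,0]]]' 40
python3 -c "
from h import *
go([.607,-.285,.26],83.2)"
python3 -m inch '[[[0.8,0,-30,0,0],[0.8,0,-30,0,0],[0.8,0,0,0,0]]]' 40
python3 -c "
from h import *
go([.607,-.285,.26],83.2)"
python3 -m inch '[[[0.8,0,30,0,0],[0.8,0,30,0,0],[0.8,0,0,0,0]]]' 40
python3 -c "
from h import *
go([.607,-.285,.26],83.2)"

```

```text
clock: 24.8
position: [0.6143, -0.2841, 0.2193]
ee_rot: [-2.277, -2.137, 0.098]
force: [0.7, 0.1, -3.5]
width: 0.431
t 24.80 pos [ 0.6143 -0.2841  0.2193] yaw 86.43 zaxis [-0.057 -0.031 -0.998] F [ 0.65  0.1  -3.5 ] w 0.431 q [ 0.57  0.59 -0.41  1.37  0.28  1.28  0.07]
shift mm (tool) [ -2.7  -9.5 -40.1] turn tool z 3.23
clock: 25.1
position: [0.5534, -0.278, 0.2227]
ee_rot: [-2.272, -2.14, 0.099]
force: [0.6, -0.2, -3.8]
width: 0.43
t 25.10 pos [ 0.5534 -0.278   0.2227] yaw 86.63 zaxis [-0.059 -0.03  -0.998] F [ 0.64 -0.19 -3.77] w 0.430 q [ 0.63  0.49 -0.43  1.53  0.26  1.22  0.09]
shift mm (tool) [ -5.1  51.8 -40.1] turn tool z 3.43
clock: 25.4
position: [0.6142, -0.2827, 0.2214]
ee_rot: [-2.276, -2.139, 0.1]
force: [1.3, 0.7, -5.7]
width: 0.44
t 25.40 pos [ 0.6142 -0.2827  0.2214] yaw 86.52 zaxis [-0.058 -0.031 -0.998] F [ 1.26  0.72 -5.65] w 0.440 q [ 0.57  0.59 -0.41  1.37  0.28  1.29  0.07]
shift mm (tool) [ -4.   -9.2 -38. ] turn tool z 3.32
```

Lateral moves leave the tilt unchanged, while fast up-down cycles only fix the radial direction. The error I need to remove lies along about +45–60° azimuth, so I'll carry the slab there at height, do those cycles, and return.

```bash

python3 -m inch '[[[0.8,15,-8,-6,0],[0.8,30,-16,-4,0],[0.8,35,-19,-3,0],[0.8,38,-20,-3,0],[0.8,38,-20,-2,0],[0.8,38,-20,-2,0],[0.8,38,-20,-2,0],[0.8,38,-20,-2,0],[0.8,38,-20,-2,0],[0.8,38,-20,-2,0],[0.8,38,-20,-2,0]]]' 40
python3 -c "
from h import *
go([.3,.40,.26],83.2)"

```

```text
clock: 26.5
position: [0.428, 0.1263, 0.2531]
ee_rot: [-2.29, -2.135, 0.098]
force: [1.4, 0.8, -4.8]
width: 0.43
t 26.50 pos [0.428  0.1263 0.2531] yaw 86.05 zaxis [-0.052 -0.036 -0.998] F [ 1.38  0.82 -4.83] w 0.430 q [ 0.12  0.22 -0.64  1.86  0.15  1.17 -0.64]
shift mm (tool) [ 263.8 -147.3  -10. ] turn tool z 2.85
```

```bash

python3 -m inch '[[[0.8,35,-19,-2,0],[0.8,35,-19,-2,0],[0.8,35,-19,-2,0],[0.8,35,-19,-2,0],[0.8,35,-19,-2,0],[0.8,30,-16,0,0],[0.8,20,-10,0,0],[0.8,0,0,0,0]]]' 40
python3 -c "
from h import *
go([.3,.40,.26],83.2)"

```

```text
clock: 27.3
position: [0.3068, 0.3739, 0.2667]
ee_rot: [-2.28, -2.153, 0.084]
force: [0.0, -0.6, -4.4]
width: 0.431
t 27.30 pos [0.3068 0.3739 0.2667] yaw 86.75 zaxis [-0.042 -0.034 -0.999] F [ 0.01 -0.6  -4.37] w 0.431 q [-0.36  0.3  -0.78  1.76  0.2   1.22 -1.26]
shift mm (tool) [25.9 -8.1  6.1] turn tool z 3.55
```

```bash

python3 -m inch '[[[0.8,0,0,40,0],[0.8,0,0,35,0],[0.8,0,0,0,0],[0.8,0,0,-12,0],[0.8,0,0,-12,0],[0.8,0,0,-12,0],[0.8,0,0,-12,0],[0.8,0,0,-12,0],[0.8,0,0,-6,0]]]' 40
python3 -c "
from h import *
go([.3,.40,.26],83.2)"

```

```text
clock: 28.2
position: [0.3073, 0.3756, 0.275]
ee_rot: [-2.282, -2.156, 0.058]
force: [0.2, 0.9, -3.6]
width: 0.434
t 28.20 pos [0.3073 0.3756 0.275 ] yaw 86.77 zaxis [-0.028 -0.024 -0.999] F [ 0.18  0.94 -3.56] w 0.434 q [-0.36  0.29 -0.78  1.75  0.2   1.22 -1.25]
shift mm (tool) [24.3 -8.2 14.6] turn tool z 3.57
```

```bash

python3 -m inch '[[[0.8,0,0,45,0],[0.8,0,0,40,0],[0.8,0,0,0,0],[0.8,0,0,-14,0],[0.8,0,0,-14,0],[0.8,0,0,-14,0],[0.8,0,0,-14,0],[0.8,0,0,-14,0],[0.8,0,0,-6,0]]]' 40
python3 -c "
from h import *
go([.3,.40,.26],83.2)"
python3 -m inch '[[[0.8,0,0,45,0],[0.8,0,0,40,0],[0.8,0,0,0,0],[0.8,0,0,-14,0],[0.8,0,0,-14,0],[0.8,0,0,-14,0],[0.8,0,0,-14,0],[0.8,0,0,-14,0],[0.8,0,0,-6,0]]]' 40
python3 -c "
from h import *
go([.3,.40,.26],83.2)"

```

```text
clock: 29.1
position: [0.3101, 0.3812, 0.2897]
ee_rot: [-2.282, -2.153, 0.023]
force: [0.2, -0.1, -4.3]
width: 0.433
t 29.10 pos [0.3101 0.3812 0.2897] yaw 86.69 zaxis [-0.013 -0.007 -1.   ] F [ 0.18 -0.13 -4.31] w 0.433 q [-0.35  0.27 -0.79  1.73  0.19  1.23 -1.25]
shift mm (tool) [ 18.4 -10.8  29.7] turn tool z 3.49
clock: 30.0
position: [0.311, 0.3864, 0.3032]
ee_rot: [-2.277, -2.154, -0.003]
force: [-0.1, 0.8, -3.9]
width: 0.434
t 30.00 pos [0.311  0.3864 0.3032] yaw 86.83 zaxis [-0.004  0.006 -1.   ] F [-0.06  0.83 -3.85] w 0.434 q [-0.35  0.26 -0.79  1.71  0.19  1.25 -1.24]
shift mm (tool) [ 12.7 -11.5  43.3] turn tool z 3.63
```

```bash

python3 -m inch '[[[0.8,0,0,45,0],[0.8,0,0,45,0],[0.8,0,0,0,0],[0.8,0,0,-14,0],[0.8,0,0,-14,0],[0.8,0,0,-14,0],[0.8,0,0,-14,0],[0.8,0,0,-10,0],[0.8,0,0,-6,0]]]' 40
python3 -c "
from h import *
go([.3,.40,.26],83.2)"
python3 -m inch '[[[0.8,0,0,45,0],[0.8,0,0,45,0],[0.8,0,0,0,0],[0.8,0,0,-14,0],[0.8,0,0,-14,0],[0.8,0,0,-14,0],[0.8,0,0,-12,0],[0.8,0,0,-6,0]]]' 40
python3 -c "
from h import *
go([.607,-.285,.25],83.2)"

```

```text
clock: 30.9
position: [0.3114, 0.3917, 0.3068]
ee_rot: [-2.271, -2.156, -0.025]
force: [0.0, 0.9, -4.5]
width: 0.434
t 30.90 pos [0.3114 0.3917 0.3068] yaw 87.02 zaxis [ 0.004  0.019 -1.   ] F [ 0.01  0.86 -4.53] w 0.434 q [-0.35  0.25 -0.8   1.71  0.19  1.24 -1.24]
shift mm (tool) [  6.8 -12.   46.9] turn tool z 3.82
clock: 31.7
position: [0.3125, 0.3976, 0.2967]
ee_rot: [-2.266, -2.156, -0.048]
force: [0.7, 0.3, -3.7]
width: 0.432
t 31.70 pos [0.3125 0.3976 0.2967] yaw 87.16 zaxis [ 0.013  0.031 -0.999] F [ 0.74  0.28 -3.66] w 0.432 q [-0.36  0.26 -0.8   1.73  0.2   1.2  -1.25]
shift mm (tool) [-668.3  327.6   29.2] turn tool z 3.96
```

```bash

python3 -m inch '[[[0.8,-15,7,0,0],[0.8,-30,15,0,0.3],[0.8,-38,18,0,0.3],[0.8,-38,18,0,0.3],[0.8,-38,18,0,0.3],[0.8,-38,18,0,0.3],[0.8,-38,18,0,0.3],[0.8,-38,18,0,0.3],[0.8,-38,18,0,0.3],[0.8,-38,18,0,0.3]]]' 40
python3 -c "
from h import *
go([.607,-.285,.25],83.2)"

```

```text
clock: 32.7
position: [0.4597, 0.0405, 0.3103]
ee_rot: [-2.295, -2.125, -0.094]
force: [0.9, -0.4, -4.1]
width: 0.431
t 32.70 pos [0.4597 0.0405 0.3103] yaw 85.66 zaxis [ 0.036  0.05  -0.998] F [ 0.87 -0.39 -4.06] w 0.431 q [ 0.31  0.12 -0.53  1.81  0.02  1.18 -0.3 ]
shift mm (tool) [-316.2  170.    49.1] turn tool z 2.46
```

```bash

python3 -m inch '[[[0.8,-35,19,2,0.3],[0.8,-35,19,2,0.3],[0.8,-35,19,2,0.3],[0.8,-35,19,2,0.3],[0.8,-35,19,2,0.3],[0.8,-35,19,2,0.3],[0.8,-35,19,2,0.2],[0.8,-30,16,2,0.2],[0.8,-20,10,0,0.2],[0.8,0,0,0,0]]]' 40
python3 -c "
from h import *
go([.607,-.285,.25],83.2)"

```

```text
clock: 33.7
position: [0.5992, -0.2855, 0.3069]
ee_rot: [2.346, 2.082, 0.12]
force: [-0.9, -1.3, -5.7]
width: 0.436
t 33.70 pos [ 0.5992 -0.2855  0.3069] yaw 83.25 zaxis [ 0.059  0.049 -0.997] F [-0.91 -1.3  -5.66] w 0.436 q [ 0.61  0.46 -0.33  1.36  0.08  1.31  0.18]
shift mm (tool) [-1.7  4.7 57.2] turn tool z 0.05
```

```bash

python3 -m inch '[[[0.8,0,0,-40,0],[0.8,0,0,-35,0],[0.8,0,0,0,0],[0.8,0,0,12,0],[0.8,0,0,12,0],[0.8,0,0,12,0],[0.8,0,0,12,0],[0.8,0,0,12,0],[0.8,0,0,12,0],[0.8,0,0,12,0]]]' 40
python3 -c "
from h import *
go([.607,-.285,.25],83.2)"

```

```text
clock: 34.7
position: [0.5974, -0.2792, 0.2938]
ee_rot: [-2.337, -2.088, -0.124]
force: [0.4, 0.1, -4.5]
width: 0.436
t 34.70 pos [ 0.5974 -0.2792  0.2938] yaw 83.63 zaxis [ 0.056  0.057 -0.997] F [ 0.37  0.09 -4.53] w 0.436 q [ 0.61  0.46 -0.33  1.38  0.08  1.28  0.18]
shift mm (tool) [-7.5  8.  43.9] turn tool z 0.43
```

```bash

python3 -m inch '[[[0.8,0,0,0,-8],[0.8,0,0,0,-8],[0.8,0,0,0,-8],[0.8,0,0,0,-8]]]' 40
python3 -c "
from h import *
go([.607,-.285,.25],83.2)"
python3 -m inch '[[[0.8,0,0,0,8],[0.8,0,0,0,8],[0.8,0,0,0,8],[0.8,0,0,0,8]]]' 40
python3 -c "
from h import *
go([.607,-.285,.25],83.2)"

```

```text
clock: 35.1
position: [0.5962, -0.2782, 0.2871]
ee_rot: [1.644, 2.662, 0.12]
force: [0.2, 0.2, -5.1]
width: 0.434
t 35.10 pos [ 0.5962 -0.2782  0.2871] yaw 116.65 zaxis [ 0.049  0.059 -0.997] F [ 0.15  0.23 -5.13] w 0.434 q [ 0.69  0.48 -0.46  1.38  0.14  1.29  0.71]
shift mm (tool) [-12.1   4.   37.2] turn tool z 33.45
clock: 35.5
position: [0.5958, -0.2787, 0.2832]
ee_rot: [-2.319, -2.096, -0.12]
force: [0.2, -0.0, -3.9]
width: 0.432
t 35.50 pos [ 0.5958 -0.2787  0.2832] yaw 84.28 zaxis [ 0.048  0.061 -0.997] F [ 0.21 -0.01 -3.85] w 0.432 q [ 0.61  0.47 -0.33  1.4   0.08  1.27  0.19]
shift mm (tool) [-7.3 10.4 33.2] turn tool z 1.08
```

```bash

python3 -m inch '[[[0.8,25,-10,0,0],[0.8,42,-16,0,0],[0.8,42,-18,0,0],[0.8,42,-18,0,0],[0.8,42,-18,0,0],[0.8,42,-18,0,0],[0.8,42,-18,0,0],[0.8,42,-18,0,0],[0.8,42,-18,0,0],[0.8,42,-18,0,0],[0.8,30,-12,0,0]]]' 40
python3 -c "
from h import *
go([.43,.2,.25],83.2)"
python3 -m inch '[[[0.8,0,0,0,-8],[0.8,0,0,0,-8],[0.8,0,0,0,-8],[0.8,0,0,0,-8],[0.8,0,0,0,-8],[0.8,0,0,0,-8]]]' 40
python3 -c "
from h import *
go([.43,.2,.25],83.2)"

```

```text
clock: 36.6
position: [0.4573, 0.1809, 0.2963]
ee_rot: [-2.34, -2.077, -0.12]
force: [0.4, -0.1, -4.2]
width: 0.432
t 36.60 pos [0.4573 0.1809 0.2963] yaw 83.26 zaxis [ 0.05   0.059 -0.997] F [ 0.4 -0.1 -4.2] w 0.432 q [ 0.05  0.17 -0.59  1.8   0.08  1.13 -0.68]
shift mm (tool) [ 12.7 -31.3  45.9] turn tool z 0.06
clock: 37.2
position: [0.4531, 0.1899, 0.2948]
ee_rot: [1.229, 2.865, 0.122]
force: [-0.4, 1.5, -5.1]
width: 0.434
t 37.20 pos [0.4531 0.1899 0.2948] yaw 133.60 zaxis [ 0.051  0.063 -0.997] F [-0.38  1.48 -5.05] w 0.434 q [ 0.13  0.19 -0.71  1.8   0.11  1.13  0.15]
shift mm (tool) [ 22.8 -13.4  44.2] turn tool z 50.4
```

```bash

python3 -m inch '[[[0.8,0,0,0,5],[0.8,0,0,0,5],[0.8,0,0,0,5],[0.8,0,0,0,5],[0.8,0,0,0,5],[0.8,0,0,0,5],[0.8,0,0,0,5],[0.8,0,0,0,5],[0.8,0,0,0,5],[0.8,0,0,0,5]]]' 40
python3 -c "
from h import *
go([.607,-.285,.25],83.2)"

```

```text
clock: 38.2
position: [0.4518, 0.1898, 0.2901]
ee_rot: [-2.354, -2.053, -0.126]
force: [-0.5, 0.1, -4.8]
width: 0.432
t 38.20 pos [0.4518 0.1898 0.2901] yaw 82.26 zaxis [ 0.051  0.065 -0.997] F [-0.5   0.06 -4.85] w 0.432 q [ 0.03  0.17 -0.59  1.81  0.07  1.11 -0.71]
shift mm (tool) [-451.3  217.2   17.2] turn tool z -0.94
```

```bash

python3 -m inch '[[[0.8,0,0,-45,0],[0.8,0,0,-45,0],[0.8,0,0,0,0]]]' 40
python3 -c "
from h import *
go([.607,-.285,.25],83.2)"
python3 -m inch '[[[0.8,0,0,25,0],[0.8,0,0,25,0],[0.8,0,0,25,0],[0.8,0,0,25,0],[0.8,0,0,10,0]]]' 40
python3 -c "
from h import *
go([.607,-.285,.25],83.2)"

```

```text
clock: 38.5
position: [0.4459, 0.1836, 0.3798]
ee_rot: [-2.356, -2.048, -0.121]
force: [1.0, 0.6, -4.8]
width: 0.435
t 38.50 pos [0.4459 0.1836 0.3798] yaw 82.08 zaxis [ 0.047  0.064 -0.997] F [ 0.95  0.55 -4.79] w 0.435 q [ 0.06  0.11 -0.58  1.66  0.03  1.32 -0.67]
shift mm (tool) [-449.9  220.2  107.1] turn tool z -1.12
clock: 39.0
position: [0.4518, 0.1912, 0.265]
ee_rot: [-2.358, -2.05, -0.129]
force: [-0.8, -0.3, -4.3]
width: 0.439
t 39.00 pos [0.4518 0.1912 0.265 ] yaw 82.09 zaxis [ 0.052  0.065 -0.996] F [-0.8  -0.26 -4.32] w 0.439 q [ 0.02  0.19 -0.59  1.86  0.09  1.05 -0.73]
shift mm (tool) [-450.3  219.8   -8. ] turn tool z -1.11
```

```bash

python3 -m inch '[[[0.8,-10,4,-3,-5],[0.8,-20,6,-3,-5],[0.8,-25,8,-3,1],[0.8,-25,8,-3,1],[0.8,-25,8,-3,1],[0.8,-25,8,-3,1],[0.8,-25,8,-3,1],[0.8,-25,8,-2,1],[0.8,-25,8,-2,1],[0.8,-25,8,-2,1]]]' 40
python3 -c "
from h import *
go([.607,-.285,.25],83.2)"

```

```text
clock: 40.0
position: [0.5187, -0.0456, 0.2758]
ee_rot: [-2.306, -2.104, -0.127]
force: [0.7, 1.0, -4.9]
width: 0.436
t 40.00 pos [ 0.5187 -0.0456  0.2758] yaw 84.85 zaxis [ 0.048  0.067 -0.997] F [ 0.67  0.97 -4.9 ] w 0.436 q [ 0.4   0.24 -0.44  1.76  0.04  1.12 -0.14]
shift mm (tool) [-231.7  109.    13.9] turn tool z 1.65
```

```bash

python3 -m inch '[[[0.8,-25,11,1,0.2],[0.8,-25,11,1,0.2],[0.8,-25,11,1,0.2],[0.8,-25,11,1,0.2],[0.8,-25,11,1,0.2],[0.8,-25,11,1,0.2],[0.8,-25,12,1,0.2],[0.8,-22,12,1,0.2],[0.8,-15,8,0,0],[0.8,-8,4,0,0],[0.8,0,0,0,0]]]' 40
python3 -c "
from h import *
go([.607,-.285,.2],83.2)
d=eyes.get_image('side');cv2.imwrite('pics/side7.png',d['frame']);crop(d['frame'],220,20,370,170,5,'pics/s7.png')
d=eyes.get_image('scene');cv2.imwrite('pics/scene7.png',d['frame']);crop(d['frame'],140,130,290,280,5,'pics/sc7.png')
S=eyes.get_image('scene');D=eyes.get_image('side')
s=arm.observe();R=Ro.from_rotvec(s['ee_rot']).as_matrix();p=s['position']
Rg=Ro.from_rotvec([-0.647,-3.048,0.025]).as_matrix();pg=np.array([.4268,.2345,.0562])
y=np.radians(156.2);Rs=np.array([[np.cos(y),-np.sin(y),0],[np.sin(y),np.cos(y),0],[0,0,1]]);ps=np.array([.4255,.2345,.018])
W=R@Rg.T@Rs; o=p+R@Rg.T@(ps-pg); print(W[:,2],W[:,0],o)
for lx in(.065,-.065):
  for ly in(.02,-.02):
    for z in(0,.075):
      X=o+W@np.array([lx,ly,z]); print((lx,ly,z),X.round(4),proj(S,X).round(1),proj(D,X).round(1))
"

```

```text
clock: 41.1
position: [0.5999, -0.2897, 0.2508]
ee_rot: [-2.343, -2.063, -0.124]
force: [-0.3, -0.3, -3.9]
width: 0.436
t 41.10 pos [ 0.5999 -0.2897  0.2508] yaw 82.82 zaxis [ 0.049  0.065 -0.997] F [-0.32 -0.26 -3.87] w 0.436 q [ 0.62  0.5  -0.32  1.42  0.08  1.22  0.18]
shift mm (tool) [ 2.   4.4 51.3] turn tool z -0.38
[-0.06738431 -0.04198488  0.99684333] [0.11984778 0.99153931 0.04986292] [ 0.60226519 -0.28407014  0.21381409]
(0.065, 0.02, 0) [ 0.5902 -0.2172  0.2158] [237.4 228.6] [281.7 138.6]
(0.065, 0.02, 0.075) [ 0.5852 -0.2203  0.2906] [234.1 198.1] [282.8 113. ]
(0.065, -0.02, 0) [ 0.6299 -0.2221  0.2183] [228.6 236.9] [268.  132.1]
(0.065, -0.02, 0.075) [ 0.6248 -0.2252  0.2931] [225.  205.8] [268.5 106.4]
(-0.065, 0.02, 0) [ 0.5747 -0.3461  0.2093] [187.6 219.7] [311.1 112.2]
(-0.065, 0.02, 0.075) [ 0.5696 -0.3492  0.2841] [182.8 190.1] [313.2  86.9]
(-0.065, -0.02, 0) [ 0.6143 -0.351   0.2118] [177.7 227.5] [297.8 106.2]
(-0.065, -0.02, 0.075) [ 0.6092 -0.3541  0.2866] [172.4 197.3] [299.4  80.9]
```

View pics/s7.png

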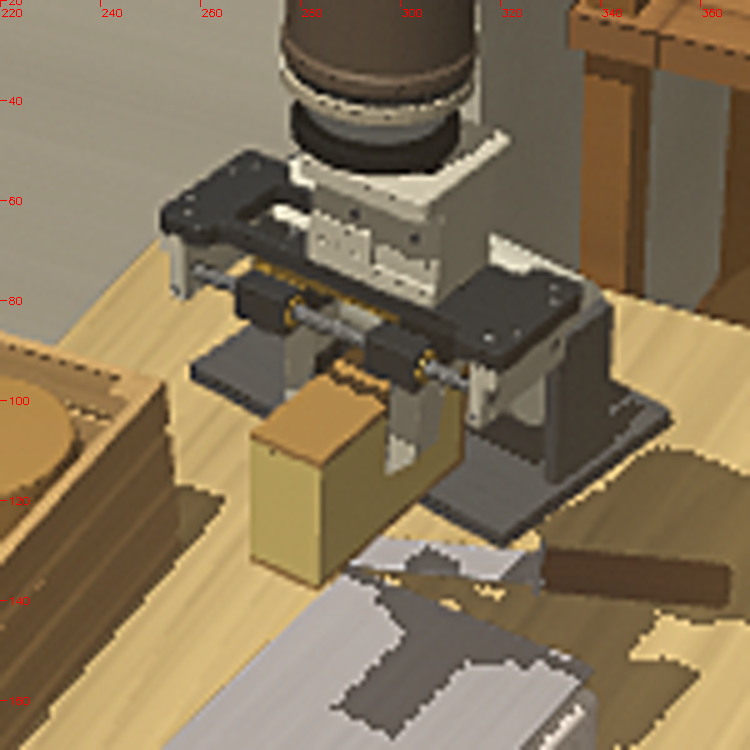

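View pics/sc7.png

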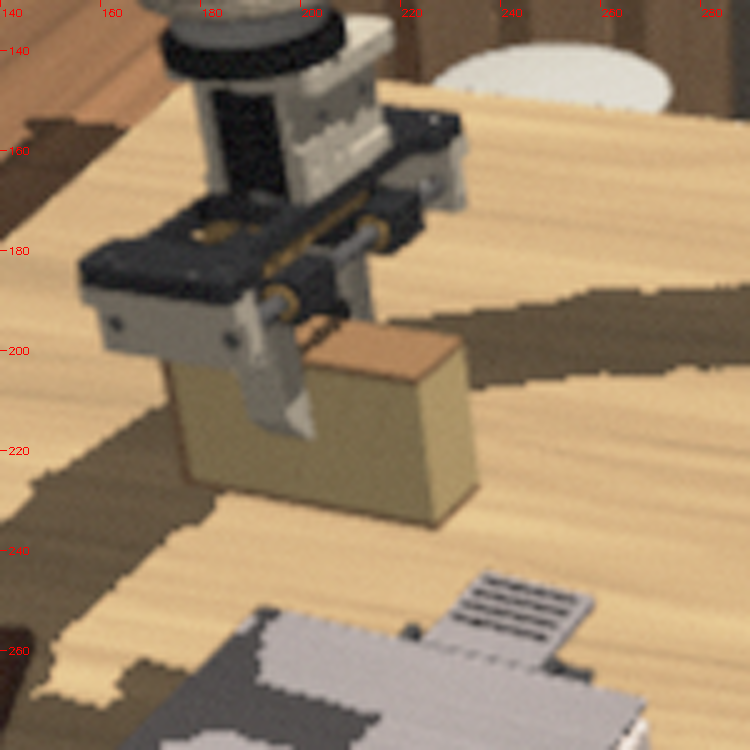

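The slab still leans about 3.7°. I have 17 s left, so one last inexpensive trial at lower height, where earlier transports drifted inward, and then I finish.

```bash

python3 -m inch '[[[0.8,0,0,-10,8],[0.8,0,0,15,8],[0.8,0,0,20,8],[0.8,0,0,15,-8],[0.8,0,0,5,-8],[0.8,0,0,0,-8]]]' 40
python3 -c "
from h import *
go([.607,-.285,.2],83.2)"

```

```text
clock: 41.9
position: [0.6035, -0.2756, 0.2092]
ee_rot: [-2.343, -2.066, -0.132]
force: [-0.1, -0.2, -4.0]
width: 0.433
t 41.90 pos [ 0.6035 -0.2756  0.2092] yaw 82.89 zaxis [ 0.053  0.067 -0.996] F [-0.11 -0.2  -3.96] w 0.433 q [ 0.6   0.53 -0.33  1.49  0.09  1.12  0.16]
shift mm (tool) [-9.6  4.2  8.8] turn tool z -0.31
```

No gain, so I stop adjusting and lower gently.

```bash

python3 -c "
from h import *
go([.605,-.288,.13],83.0)"
python3 -m inch '[[[0.8,-2,0,4,0],[0.8,-2,0,7,0],[0.8,-2,0,8,0],[0.8,-2,0,8,0],[0.8,-2,0,8,0],[0.8,-2,0,6,0],[0.8,0,0,3,0],[0.8,0,0,0,0]]]' 40
python3 -c "
from h import *
go([.605,-.288,.13],83.0)"

```

```text
t 41.90 pos [ 0.6035 -0.2756  0.2092] yaw 82.89 zaxis [ 0.053  0.067 -0.996] F [-0.11 -0.2  -3.96] w 0.433 q [ 0.6   0.53 -0.33  1.49  0.09  1.12  0.16]
shift mm (tool) [-17.9  -0.5  78.2] turn tool z -0.11
clock: 42.7
position: [0.6043, -0.2827, 0.1608]
ee_rot: [-2.35, -2.057, -0.133]
force: [0.1, -0.7, -4.2]
width: 0.43
t 42.70 pos [ 0.6043 -0.2827  0.1608] yaw 82.49 zaxis [ 0.053  0.068 -0.996] F [ 0.13 -0.67 -4.22] w 0.430 q [ 0.61  0.57 -0.32  1.54  0.1   1.03  0.15]
shift mm (tool) [-7.4  0.  30.4] turn tool z -0.51
```

I have 15 s left. I'll try a fast-up/slow-down cycle, the mirror of the one that worked, since slow descents here are tilt-neutral.

```bash

python3 -m inch '[[[0.8,0,0,-50,0],[0.8,0,0,-50,0],[0.8,0,0,0,0]]]' 40
python3 -c "
from h import *
go([.605,-.288,.16],83.0)"
python3 -m inch '[[[0.8,0,0,8,0],[0.8,0,0,14,0],[0.8,0,0,14,0],[0.8,0,0,14,0],[0.8,0,0,14,0],[0.8,0,0,14,0],[0.8,0,0,8,0]]]' 40
python3 -c "
from h import *
go([.605,-.288,.16],83.0)"

```

```text
clock: 43.0
position: [0.5983, -0.2891, 0.2621]
ee_rot: [-2.347, -2.055, -0.131]
force: [1.0, -0.7, -4.0]
width: 0.429
t 43.00 pos [ 0.5983 -0.2891  0.2621] yaw 82.49 zaxis [ 0.05   0.07  -0.996] F [ 1.   -0.68 -4.04] w 0.429 q [ 0.62  0.5  -0.33  1.41  0.07  1.24  0.18]
shift mm (tool) [ -5.8   2.3 102.2] turn tool z -0.51
clock: 43.7
position: [0.5979, -0.2793, 0.1598]
ee_rot: [-2.337, -2.048, -0.123]
force: [-0.2, 0.1, -4.2]
width: 0.434
t 43.70 pos [ 0.5979 -0.2793  0.1598] yaw 82.52 zaxis [ 0.039  0.075 -0.996] F [-0.16  0.07 -4.22] w 0.434 q [ 0.61  0.57 -0.32  1.54  0.1   1.04  0.16]
shift mm (tool) [-7.6  8.2 -0.6] turn tool z -0.48
```

The mirror cycle works radially inward, at about 0.016 per cycle. The error now points along +45° azimuth, so a quick trip there with three of these cycles should level it. Time allows that if I'm back by about 50 s.

```bash

python3 -m inch '[[[0.8,8,-4,-25,0],[0.8,20,-10,-30,0],[0.8,38,-20,-15,0],[0.8,42,-22,0,0],[0.8,42,-23,0,0],[0.8,42,-23,0,0],[0.8,42,-23,0,0],[0.8,42,-23,0,0],[0.8,42,-23,0,0],[0.8,42,-23,2,0],[0.8,42,-23,2,0],[0.8,42,-23,2,0]]]' 40
python3 -c "
from h import *
go([.37,.31,.25],83.0)"

```

```text
clock: 44.9
position: [0.4023, 0.1973, 0.2386]
ee_rot: [-2.337, -2.024, -0.1]
force: [2.0, -0.2, -4.2]
width: 0.435
t 44.90 pos [0.4023 0.1973 0.2386] yaw 81.78 zaxis [ 0.017  0.079 -0.997] F [ 1.96 -0.25 -4.19] w 0.435 q [ 0.02  0.16 -0.61  1.96  0.04  0.99 -0.75]
shift mm (tool) [107.6 -48.   -3. ] turn tool z -1.22
```

```bash

python3 -m inch '[[[0.8,40,-20,0,0],[0.8,35,-20,0,0],[0.8,0,0,-50,0],[0.8,0,0,-50,0],[0.8,0,0,0,0],[0.8,0,0,10,0],[0.8,0,0,16,0],[0.8,0,0,16,0],[0.8,0,0,16,0],[0.8,0,0,16,0],[0.8,0,0,14,0],[0.8,0,0,8,0]]]' 40
python3 -c "
from h import *
go([.37,.31,.25],83.0)"

```

```text
clock: 46.1
position: [0.356, 0.2808, 0.2268]
ee_rot: [-2.316, -2.037, -0.063]
force: [-0.1, -0.5, -4.2]
width: 0.432
t 46.10 pos [0.356  0.2808 0.2268] yaw 82.64 zaxis [-0.007  0.07  -0.998] F [-0.06 -0.51 -4.18] w 0.432 q [-0.15  0.2  -0.68  1.96  0.09  0.98 -0.99]
shift mm (tool) [ 32.2   9.9 -21.2] turn tool z -0.36
```

The lean is now about 2.6° and almost purely along y. I return to the pan.

```bash

python3 -m inch '[[[0.8,-15,9,-6,0],[0.8,-30,18,-6,0],[0.8,-40,24,-5,0],[0.8,-40,24,-4,0],[0.8,-40,24,-4,0],[0.8,-40,24,-4,0],[0.8,-40,24,-4,0],[0.8,-40,24,-3,0],[0.8,-40,24,-3,0],[0.8,-40,24,-3,0],[0.8,-40,24,-2,0],[0.8,-40,24,-2,0]]]' 40
cat >> h.py <<'E'
def slab():
    s=arm.observe();R=Ro.from_rotvec(s['ee_rot']).as_matrix();p=s['position']
    Rg=Ro.from_rotvec([-0.647,-3.048,0.025]).as_matrix();pg=np.array([.4268,.2345,.0562])
    y=np.radians(156.2);Rs=np.array([[np.cos(y),-np.sin(y),0],[np.sin(y),np.cos(y),0],[0,0,1]]);ps=np.array([.4255,.2345,.018])
    W=R@Rg.T@Rs; o=p+R@Rg.T@(ps-pg); print("slab up",W[:,2].round(3),"long yaw %.1f"%np.degrees(np.arctan2(W[1,0],W[0,0])),"bottom",o.round(4),"minus tcp",(o-p).round(4))
    zs=[(o+W@np.array([a,b,0]))[2] for a in(.065,-.065) for b in (.02,-.02)]; print("lowest corner",min(zs))
E
python3 -c "
from h import *
go([.605,-.288,.2],83.0);slab()"

```

```text
clock: 47.3
position: [0.5621, -0.2104, 0.2158]
ee_rot: [-2.293, -2.042, -0.036]
force: [0.5, 0.8, -4.0]
width: 0.433
t 47.30 pos [ 0.5621 -0.2104  0.2158] yaw 83.32 zaxis [-0.03   0.069 -0.997] F [ 0.48  0.75 -3.99] w 0.433 q [ 0.55  0.46 -0.35  1.58  0.1   1.17  0.07]
shift mm (tool) [-72.9  52.    9.2] turn tool z 0.32
slab up [ 0.011 -0.045  0.999] long yaw 83.5 bottom [ 0.5613 -0.2075  0.1777] minus tcp [-0.0008  0.003  -0.0381]
lowest corner 0.17458046761351517
```

```bash

python3 -m inch '[[[0.8,-33,24,0,0],[0.8,-26,18,0,0],[0.8,-12,9,0,0],[0.8,0,0,0,0],[0.8,0,0,30,0],[0.8,0,0,0,0]]]' 40
python3 -c "
from h import *
go([.607,-.287,.131],83.0);slab()"

```

```text
clock: 47.9
position: [0.5997, -0.2964, 0.1636]
ee_rot: [-2.298, -2.022, -0.022]
force: [-1.7, 0.3, -5.2]
width: 0.435
t 47.90 pos [ 0.5997 -0.2964  0.1636] yaw 82.59 zaxis [-0.042  0.07  -0.997] F [-1.72  0.3  -5.24] w 0.435 q [ 0.59  0.62 -0.31  1.44  0.14  1.17  0.15]
shift mm (tool) [ 8.1  7.7 32.8] turn tool z -0.41
slab up [ 0.024 -0.046  0.999] long yaw 82.8 bottom [ 0.5984 -0.2934  0.1255] minus tcp [-0.0013  0.003  -0.0381]
lowest corner 0.12214328778024763
```

```bash

python3 -m inch '[[[0.8,2,2,-12,0],[0.8,2,2,-14,0],[0.8,2,2,-14,0],[0.8,2,2,-14,0],[0.8,0,0,-6,0],[0.8,0,0,45,0],[0.8,0,0,15,0],[0.8,0,0,0,0]]]' 40
python3 -c "
from h import *
go([.607,-.287,.131],83.0);slab()"

```

```text
clock: 48.7
position: [0.613, -0.2836, 0.1778]
ee_rot: [-2.297, -2.035, -0.032]
force: [-0.2, 0.2, -3.5]
width: 0.434
t 48.70 pos [ 0.613  -0.2836  0.1778] yaw 83.00 zaxis [-0.032  0.068 -0.997] F [-0.17  0.16 -3.52] w 0.434 q [ 0.57  0.62 -0.32  1.41  0.13  1.19  0.13]
shift mm (tool) [-7.1 -3.6 46.6] turn tool z 0.0
slab up [ 0.014 -0.044  0.999] long yaw 83.2 bottom [ 0.612  -0.2806  0.1397] minus tcp [-0.0009  0.0029 -0.0381]
lowest corner 0.13654980034886893
```

Lean is about 2.6° and stable. Now the final gentle descent.

```bash

python3 -m inch '[[[0.8,-1,-1,5,0],[0.8,-1,-1,8,0],[0.8,-1,-1,8,0],[0.8,-1,-1,7,0],[0.8,-1,0,5,0],[0.8,-1,0,3,0],[0.8,0,0,0,0]]]' 40
python3 -c "
from h import *
go([.607,-.287,.131],83.0);slab()"

```

```text
clock: 49.4
position: [0.6077, -0.2879, 0.1423]
ee_rot: [-2.3, -2.036, -0.034]
force: [0.2, -0.2, -4.0]
width: 0.433
t 49.40 pos [ 0.6077 -0.2879  0.1423] yaw 82.97 zaxis [-0.03   0.067 -0.997] F [ 0.19 -0.2  -4.  ] w 0.433 q [ 0.58  0.64 -0.31  1.46  0.15  1.12  0.13]
shift mm (tool) [ 0.1 -0.3 11.3] turn tool z -0.03
slab up [ 0.012 -0.043  0.999] long yaw 83.2 bottom [ 0.6068 -0.2851  0.1042] minus tcp [-0.0008  0.0029 -0.0381]
lowest corner 0.10115698689253523
```

```bash

python3 -m inch '[[[0.8,0,0,3,0],[0.8,0,0,4,0],[0.8,0,0,3,0],[0.8,0,0,1,0],[0.8,0,0,0,0]]]' 40
python3 -c "
from h import *
go([.607,-.287,.131],83.0);slab()
d=eyes.get_image('side');crop(d['frame'],220,80,370,230,5,'pics/s8.png')
d=eyes.get_image('scene');crop(d['frame'],140,200,290,330,5,'pics/sc8.png')
cv2.imwrite('pics/sc8f.png',d['frame'])
"

```

```text
clock: 49.9
position: [0.6078, -0.2871, 0.1308]
ee_rot: [-2.3, -2.036, -0.035]
force: [0.0, -0.4, -4.0]
width: 0.434
t 49.90 pos [ 0.6078 -0.2871  0.1308] yaw 82.98 zaxis [-0.029  0.067 -0.997] F [ 0.   -0.36 -3.96] w 0.434 q [ 0.58  0.65 -0.31  1.48  0.15  1.09  0.13]
shift mm (tool) [-0.  -0.8 -0.2] turn tool z -0.02
slab up [ 0.011 -0.043  0.999] long yaw 83.2 bottom [ 0.607  -0.2842  0.0927] minus tcp [-0.0008  0.0029 -0.0381]
lowest corner 0.08966953621234494
```

View pics/s8.png

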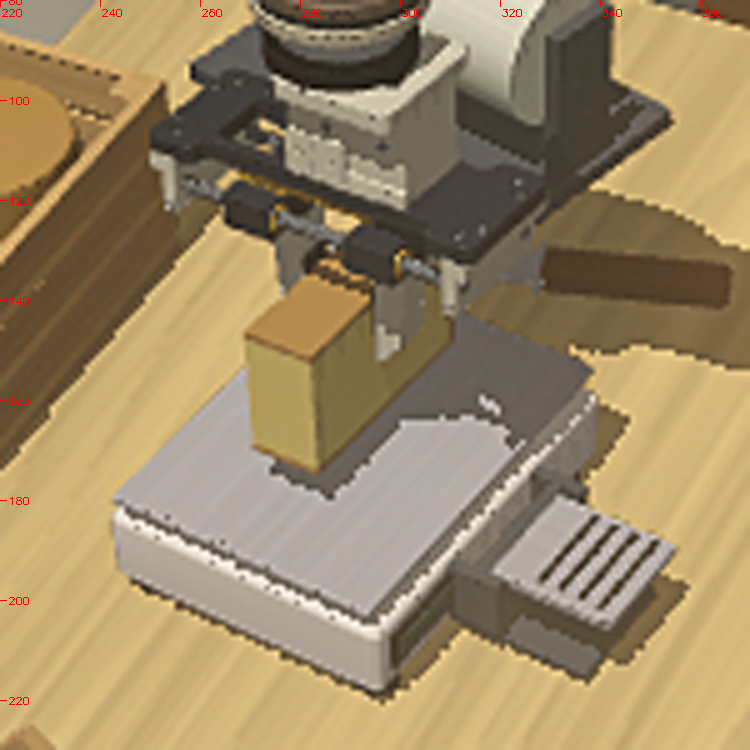

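View pics/sc8.png

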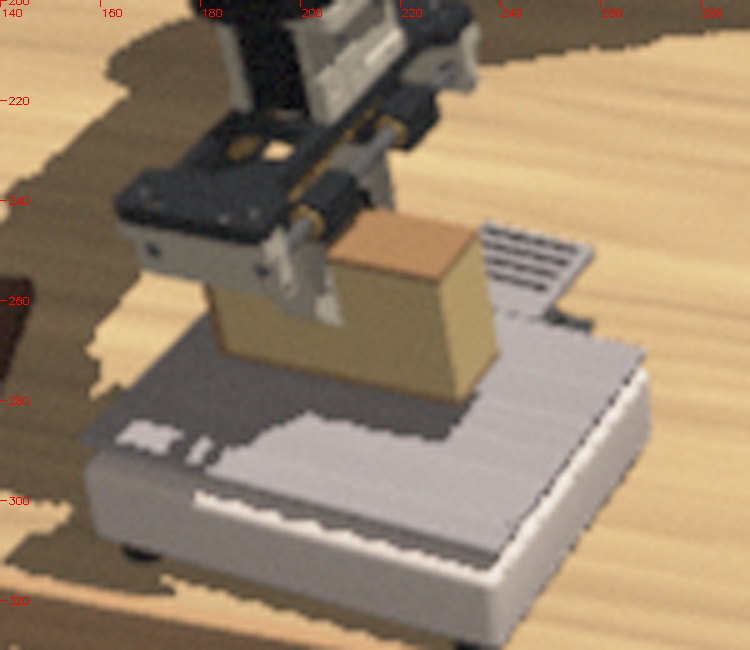

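View pics/sc8f.png

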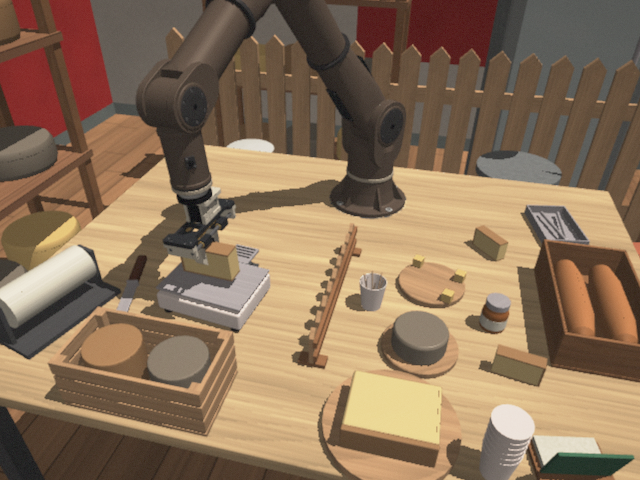

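The slab hovers over the pan with a clear gap and shadow, and the scenery is unchanged. I'll do one quick check of the underside's height and centre from the corner pixels.

```bash
python3 - <<'E'
from h import *
S=eyes.get_image("scene");D=eyes.get_image("side")
a=tri(S,D,(232.4,280.6),(270.4,169.4));b=tri(S,D,(239.4,270.6),(283.6,174))
print(a.round(4),b.round(4)); c=ray(S,(184,270),.090);d=ray(S,(232.4,280.6),.095);e=ray(S,(239.4,270.6),.095)
print(c.round(4),d.round(4),e.round(4),"ctr",((c+e)/2).round(4),"len",np.linalg.norm(c-d),"yaw",np.degrees(np.arctan2(*(d-c)[1::-1])))
go([.607,-.287,.131],83);slab()
E
```

```text
[ 0.6315 -0.2228  0.0968] [ 0.5925 -0.2206  0.0977]
[ 0.6137 -0.3541  0.09  ] [ 0.6287 -0.2247  0.095 ] [ 0.5889 -0.2225  0.095 ] ctr [ 0.6013 -0.2883  0.0925] len 0.13037175252126362 yaw 83.42603280604159
t 50.10 pos [ 0.6079 -0.2872  0.1311] yaw 82.97 zaxis [-0.028  0.066 -0.997] F [ 0.22  0.1  -4.  ] w 0.431 q [ 0.58  0.65 -0.31  1.48  0.15  1.09  0.13]
shift mm (tool) [ 0.1 -1.   0.2] turn tool z -0.03
slab up [ 0.01  -0.042  0.999] long yaw 83.2 bottom [ 0.6072 -0.2843  0.093 ] minus tcp [-0.0008  0.0029 -0.0381]
lowest corner 0.09007325741557627
```

```bash
python3 -c "
from cell import workorder
print(workorder.sign_off())"
```

```text
the job is handed in; nothing more can be done
None
```

I tared the scale, then carried the slab over the divider. I handed in at about 50 s with the slab still held over the pan, but it isn't perfectly level: it leans about 2.5°.

- **Tare:** I pressed the paddle to its stop. The force rose to 24.6 N, held at about 13.5 N, and the side view showed the paddle fully down. I then let go and saw it return to level.
- **Slab:** I gripped it at 40 N with a 39.8 mm opening. I carried it over the divider with its underside always well above the pickets, by my estimate at least about 5 cm.
- **Extra crossings:** The tool had tilted during the carry, so I took the slab back over the divider twice more to level it, which used most of the extra time. The tilt was about 5° at worst. My moves could not turn the tool upright directly.
- **Final position:** The underside centre is about 22 mm above the pan, with the lowest corner about 19 mm above it. The long side is at 83.2° and the pan's is at 83.2°. The grip has not slipped.
- **Checks that disagree:** The lean leaves the fence end of the slab roughly 5–6 mm higher than the other end. The camera put the slab's centre about 6 mm from where the arm's pose puts it in x, and about 4 mm in y. I went by the arm's pose, which is within 1 mm of the pan's centre.
- **Surroundings:** The final picture shows the cubes, wheel, cup, jar, knife and divider where they were. Nothing touched the pan as far as I could see.

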